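# Open the covered parts case under the lamp and fetch the bending stake

### The job

Slide the loose cover of the parts case sideways along its runway, without lifting it off, until it presses in the sprung plunger of the lamp switch - lightly, never driving the plunger to its end. Then take the steel bending stake out of whichever pocket holds it, reaching in under the light bar without bumping the lamp, and lay it gently, flat and lengthwise, in the middle of the leather pad. Do not drop it, leave the cover parked open and the flat strips in their pockets, and leave everything else on the bench alone.

Things in the scene. Friction and masses are not known exactly. Their poses are not given: they have to be found in the camera images.
- case: Low wooden parts case fixed to the bench. Origin: on the bench under the middle of its pocket part; x away from the robot, y along its runway. Three pockets centred at y = -46, 0, +46 mm, each 130 mm long (x) and 42 wide, floor at z = 10 mm; low dividers between them, tops at z = 18. Outer walls (inner faces x = +-65, y = -82 and +84 mm) reach z = 42 mm.
- deck (a point): Point on the case at its y = 222 mm, z = 42 mm: middle of the solid runway deck (case y = 84 to 360 mm, level with the wall tops) along which the cover slides. Axes as the case's. Along both long sides of case and deck (x = +-75 to +-81 mm) a lip up to z = 48 mm guides the cover.
- cover: Loose plywood plate, 146 x 176 x 8 mm (x, y, z), about 0.26 kg, lying on the case walls between the lips with 2 mm play each side, at first over the pockets, hiding them. Origin: centre of its underside; axes as the case's. It slides to case +y and meets the plunger when its centre is 175 to 205 mm along from the case's origin (differs each time: feel for it); the pockets are then clear.
- batten (a point): Middle of the top of the dark wooden batten on the cover, to push or pinch it by: 90 mm long in x, 14 mm wide in y, 18 mm high, at cover y = -45 mm; this point is 26 mm above the cover's underside.
- plunger (a joint): Sprung plunger (white head 24 x 12 mm) of the lamp switch, a black block 70 x 45 x 34 mm at the far end of the runway; the block's place along the runway varies. The cover's leading edge presses it in to case +y. Value: m pressed in, 0 = out, travel 11 mm, spring 0.8 N per mm. Pressed from 3 mm held 0.2 s (2.4 N); at its end beyond 10 mm (8 N).
- lamp: Bench lamp, fixed. Origin on the bench under the middle of its light bar, which crosses over the middle of the pockets: 40 mm wide in x, 250 mm long in y, from z = 149 to 176 mm. Carried from beyond by a post at x = 145 mm, 215 mm high, and a thin arm. A gripper pointing straight down has no room below it; one leaning back towards the robot by about 25 to 40 degrees has.
- stake: Steel bending stake, 112 x 20 x 26 mm (x, y, z), 0.2 to 0.4 kg: a square shank, x = -56 to +24 mm, 20 mm wide, z = 0 to 26, and a round nose of 20 mm diameter, x = 24 to 56 mm, with its axis at z = 13. Origin: centre of the underside. It lies flat in one of the three pockets, its x along the case's x; each of the other two holds a thin flat strip.
- strip_a: Thin flat black temple strip, 110 x 18 x 4 mm, lying in a pocket below the dividers' tops. Origin: centre of its underside. To be left there.
- strip_b: A second strip just like strip_a.
- pad: Brown leather pad fixed on the bench, 170 x 110 x 6 mm (x, y, z). Origin: centre of its underside; its length lies along its x; its top is at z = 6 mm.
- jar: Closed amber glass jar, 60 mm wide, 85 mm high; bystander. Origin: centre of its underside.
- brushpot: Round brown pot, 72 mm wide, 95 mm high, with a soft brush standing in it, 180 mm in all; bystander. Origin: centre of its underside.
- spectacles: Pair of spectacles, 130 mm wide, 128 mm long, 42 mm high, temples open; bystander. Origin: under the bridge.
- screwdriver: Screwdriver lying on the bench, about 160 mm long; bystander.
- hammer: Small hammer lying on the bench, about 180 mm long; bystander.
- framebox: White cardboard box, 75 x 170 x 45 mm; bystander. Origin: centre of its underside.
Not all that is in view belongs to the job. Of the things that look like the cover, the larger one is meant. There is more than one size of the pad; the one meant has the size given above.

How it is judged:
By the outcome, as a careful person would: the job done as asked, in the order asked, and still so for the second after the job is handed in, with the robot touching nothing.
It also fails if it takes over 70 s, if anything falls off the work surface, if the arm or the gripper's body presses on something with over 40 N, if the wrist force passes 120 N, or if a joint passes its speed limit or range.

### The arm

A 6-joint arm with a two-finger parallel gripper is mounted at the origin on the work surface. World frame = base frame: x ahead of the robot, y to its left, z up, the work surface at z = 0. Lengths are in mm, angles in rad, forces in N, time in s.
With the tool pointing down it reaches from about 350 to 875 mm from the base axis. Payload 4.2 kg.
Tool frame: the origin (TCP) lies midway between the tips of the shut fingers; the grasp point (between the pads) lies 19 mm behind it (arm.hold_point_z is the distance from the TCP to the grasp point, in mm); z points along the fingers, y is the line along which they close (so a half turn about z gives the same grasp; the last joint's range is limited). The gripper opens to 85 mm and grips with 20 to 120 N. Pads are 22 mm wide; open, the fingers measure 114 mm over their backs; the gripper's body (76 mm by 85 mm) begins 54 mm behind the grasp point. The pads swing forward as they close: fully open they stand 13 mm farther back than shut.
Start: joints at [-0.947, 0.385, 0.008, 0, -1.194, -0.259], TCP at [222.991, -583.845, 231.312] pointing down, gripper open.
Joint ranges: [-3.14, 3.14], [-1.21, 2.06], [-1.07, 1.41], [-3.16, 2.05], [-2.99, -0.16], [-3.1, 3.1]. Speed limits (rad/s): [2.79, 2.79, 3.14, 3.14, 3.14, 3.14].

### API

Orientations are given as a unit quaternion [x, y, z, w].
In Python, from bench import arm, vision gives the robot as it stands. The module is installed in compiled form; this text tells all that it offers.
- The arm moves only by the tool servo_tool, never from a script. Its argument "plan" is a list of rows, each a list of 7 numbers: the shift along the world's x, y, z each as a share of 300 mm, from -1 to 1, then the turn, a rotation vector about the world's x, y, z each as a share of 2 rad, from -1 to 1, then the opening, from 0 (shut) to 1 (fully open). A call has 1 to 20 rows; each row shifts and turns the commanded pose from where the row before left it; what a row does not reach is not made up. A row lasts 1/8 s, in which the tool goes at most 62.5 mm and 10.7 degrees, less where a joint would pass 70% of its speed; a pose out of reach is approached as far as the arm can. A call with a number of a shift or a turn outside -1 to 1 is refused whole. A call with a gripper value outside its range is refused whole. The fingers move at their own pace and stop on an object; the grip force is fixed at half the most. Time passes only in rows, so rows that do not move let the fingers close. It gives the time, the measured TCP pose, the force, the opening and the grip force at its end, in the units of the state.
- arm.read_state(): the state, without advancing time (a new reading comes with each control period).
- vision.get_image(name): name is "side" or "top" or "wrist"; returns a dict with "image" (420x560x3 uint8, red, green, blue), "z_map" (420x560 float32, mm along the optical axis (not along the pixel's ray), 0 where there is no reading), "K" (3x3 intrinsics, pixels), "world_to_cam" (4x4, takes a point from world to camera coordinates); the wrist camera has in their place "mount" (4x4, takes a point from camera to tool coordinates, whose origin is the TCP and whose axes are the flange's). Camera axes: x right, y down, z forward; pixel columns grow to the right and rows downward; lengths in mm; the calibration is good to about 2 mm. The wrist camera is an equidistant fisheye: a pixel r from the principal point sees the ray r / f radians off the axis. A picture is of the moment at which its call begins: read the wrist's pose just before it.
- arm.job_done(): hands the job in; it is judged then, once.
The state is a dict: "clock": time; "joints": joint angles; "joint_vel": joint speeds; "joint_efforts": joint torques, N m; "position": TCP position; "ee_rot": TCP orientation; "contact_force": force on the tool from outside, world axes, zero at the start; "wrist_torque": the same for the moment, N m; "gripper_width": finger opening in mm; "grasp_force": force on a finger pad.
Only numpy, scipy, OpenCV 4.12 (cv2) and the standard library are available. Lean on these libraries where they do the work, as an engineer would, in place of code of your own. Each camera call takes 0.05 s, during which the arm holds its last target. There are 200 camera calls.

## Working session

There is one attempt and no reset: what is moved stays moved. The work goes in short steps, Python scripts to look and compute and a tool call to move; the robot and the scene stay as the last step left them, time stands still between calls to the robot, and variables do not carry over. Pictures are saved under pics/ and viewed, at most 10 in all, crops included, and the job is handed in when it is done.

Besides the shell and the picture viewer there is one more tool, called after "Call:" as name(argument=value, ...) on one line, values as JSON. servo_tool: Moves the arm, as the interface text tells. Its arguments: {"type":"object","properties":{"plan":{"type":"array"}},"required":["plan"]}

```bash
mkdir -p pics; cat > h.py <<'E'
import numpy as np, cv2
from bench import arm, vision
def cam(n):
    d=vision.get_image(n); return d
def pts(d):
    z=d["z_map"].astype(float);K=d["K"];h,w=z.shape
    u,v=np.meshgrid(np.arange(w),np.arange(h))
    P=np.stack([(u-K[0,2])/K[0,0]*z,(v-K[1,2])/K[1,1]*z,z],-1)
    T=np.linalg.inv(d["world_to_cam"])
    W=P@T[:3,:3].T+T[:3,3]; W[z==0]=np.nan; return W
E
python3 - <<'E'
from h import *
for n in("top","side"):
    d=cam(n); cv2.imwrite(f"pics/{n}0.png",d["image"][:,:,::-1]); np.savez(f"{n}0.npz",**d)
    print(n,np.linalg.inv(d["world_to_cam"]).round(2).tolist(),d["K"].tolist())
print(arm.read_state())
E
```

```text
top [[-0.01, -0.99, 0.12, 322.22], [-1.0, 0.02, 0.01, -127.0], [-0.01, -0.12, -0.99, 1505.77], [0.0, 0.0, 0.0, 1.0]] [[458.78702165111, 0.0, 288.97596642764853], [0.0, 458.78702165111, 202.81488340098917], [0.0, 0.0, 1.0]]
side [[-0.8, -0.38, 0.47, -126.35], [-0.6, 0.49, -0.63, 718.19], [0.0, -0.78, -0.62, 890.76], [0.0, 0.0, 0.0, 1.0]] [[514.4913807987818, 0.0, 279.02462746188485], [0.0, 514.4913807987818, 205.31693731888552], [0.0, 0.0, 1.0]]
{'clock': 0.1, 'joints': array([-9.47428503e-01,  3.85498869e-01,  6.74367479e-03, -4.31639277e-04,
       -1.19402245e+00, -2.58614689e-01]), 'joint_vel': array([ 0.0008626 , -0.00202169,  0.00215408,  0.00177329,  0.00016583,
       -0.0025107 ]), 'joint_efforts': array([-4.45814221e-04, -3.93319380e+01,  1.88929510e+01,  4.19789940e+00,
       -2.55735315e-03,  2.56028721e-05]), 'position': array([ 222.77891346, -583.37499905,  230.31252456]), 'ee_rot': array([-1.81288860e-01,  9.83429371e-01,  9.81504518e-04, -2.41437618e-04]), 'contact_force': array([-0.1876215 , -0.75469947, -0.40344186]), 'wrist_torque': array([-0.00771872,  0.03631915, -0.02183678]), 'grasp_force': 0.0, 'gripper_width': 85.58827467162064}
```

View pics/top0.png

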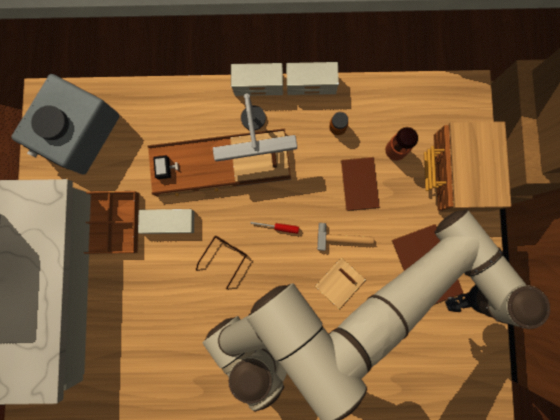

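View pics/side0.png

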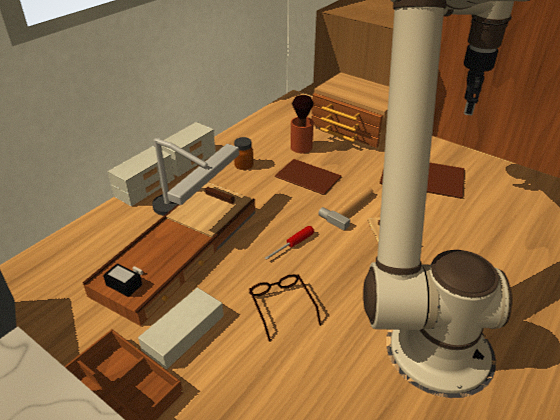

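The top view shows the case at about (150–290, 130–195), with the cover on it at (262,160) under the light bar. The switch is at (163,168). There are two leather pads, at (360,184) and (427,262), and a small cover lookalike at (341,284). Next I measure these.

```bash
python3 - <<'E'
from h import *
d=dict(np.load("top0.npz")); W=pts(d); im=d["image"]; hsv=cv2.cvtColor(im,cv2.COLOR_RGB2HSV)
print("bench z",np.nanmedian(W[230:250,330:400,2]))
for n,(u,v) in dict(pad1=(360,184),pad2=(415,250),cover=(262,172),small=(335,285),deck=(200,165),wood=(300,200),batt=(275,158)).items(): print(n,W[v,u].round(1),hsv[v,u],im[v,u])
def rect(mask,name):
    mask=cv2.morphologyEx(mask.astype(np.uint8),cv2.MORPH_OPEN,np.ones((3,3)))
    c=cv2.findContours(mask,0,1)[0]
    for k in c:
        if cv2.contourArea(k)<150: continue
        p=np.array([W[q[0][1],q[0][0]] for q in k]);p=p[~np.isnan(p).any(1)]
        r=cv2.minAreaRect(p[:,:2].astype(np.float32)); m=cv2.moments(k)
        print(name,(int(m['m10']/m['m00']),int(m['m01']/m['m00'])),np.round(r[0],1),np.round(r[1],1),round(r[2],2),"z",np.median(p[:,2]).round(1))
z=W[:,:,2]
dark=(hsv[:,:,2]<115)&(hsv[:,:,1]>120)
reg=np.zeros(z.shape,bool);reg[140:320,330:500]=1
rect(dark&(z<14)&reg,"pad")
reg=np.zeros(z.shape,bool);reg[110:210,130:310]=1
rect((z>36)&(z<62)&reg,"case")
rect((z>30)&reg,"caseall")
rect((z>140)&(z<185)&reg,"bar")
rect((z>46)&(z<56)&reg&(hsv[:,:,2]>150),"cover")
c=im[110:320,130:460,::-1]; cv2.imwrite("pics/crop1.png",cv2.resize(c,None,fx=2.4,fy=2.4,interpolation=cv2.INTER_CUBIC))
E
```

```text
bench z 2.6332619536796074
pad1 [ 565.2 -345.2    3.6] [  8 186  93] [93 44 25]
pad2 [ 345.3 -515.2    6.8] [  9 186  92] [92 44 25]
cover [601.4 -24.6  54.4] [ 16 146 105] [105  77  45]
small [ 237.2 -253.5    6.5] [ 17 140 217] [217 166  98]
deck [631.8 179.4  35.8] [ 12 192 138] [138  76  34]
wood [ 515.9 -145.9   -1.9] [ 16 155 196] [196 140  77]
batt [644.  -67.5  66. ] [ 12 170  69] [69 41 23]
pad (451, 292) [ 204.8 -616. ] [35.8 82.9] 25.49 z 7.1
pad (414, 245) [ 359.7 -528. ] [ 94.8 151.9] 21.13 z 9.2
pad (488, 221) [ 461.3 -923.1] [ 97.7 428.9] 10.74 z 0.3
pad (360, 184) [ 565.8 -345.2] [170.2 108.6] 3.87 z 5.9
pad (411, 167) [ 615.3 -527.8] [132.7  71. ] 42.16 z 1.1
case (208, 165) [642.6 119.6] [166.3 453. ] 6.44 z 46.7
case (269, 133) [728.1 -49.9] [31.2 97.4] 6.11 z 49.6
caseall (219, 160) [671.4 109. ] [224.5 482.7] 7.17 z 46.3
bar (254, 147) [654.  -10.6] [ 42.3 249.6] 7.72 z 174.2
cover (245, 165) [625.6  29.8] [55.6 82.1] 5.76 z 51.1
```

View pics/crop1.png

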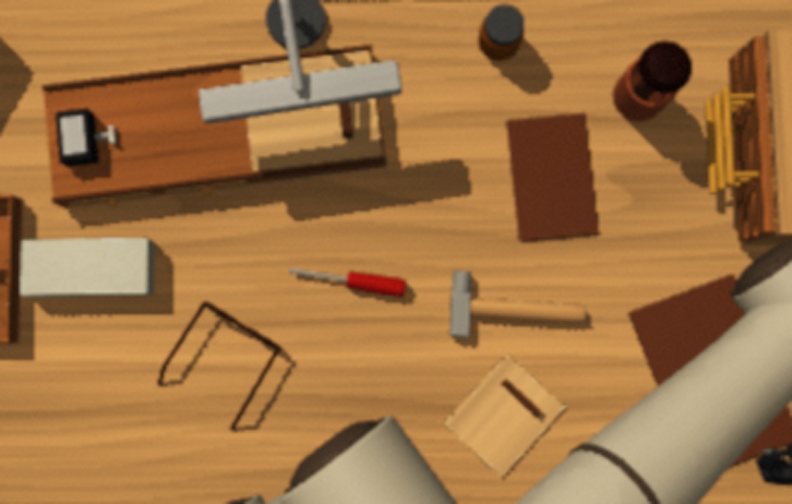

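The case and its cover are identified. The big light plywood plate with the batten at (262,160) sits on the case. The lookalike at (341,284) is small and lies on the bench. The pad at (360,184) measures 170 x 109 at z≈6, so it is the one meant; the pad at (427,262) is larger. Next I refine the case frame, batten and plunger.

```bash
python3 - <<'E'
from h import *
d=dict(np.load("top0.npz")); W=pts(d); im=d["image"]; hsv=cv2.cvtColor(im,cv2.COLOR_RGB2HSV); z=W[:,:,2]
K=d["K"];T=np.linalg.inv(d["world_to_cam"])
def ray(uv,h):
    p=np.c_[(np.array(uv,float)-K[[0,1],[2,2]])/[K[0,0],K[1,1]],np.ones(len(uv))]@T[:3,:3].T
    return T[:3,3]+p*((h-T[2,3])/p[:,2])[:,None]
reg=np.zeros(z.shape,bool);reg[120:200,140:296]=1
# sub-region: outline of everything above 30 mm, lower (near) edge rows per column; ray onto lip z=48
m=(z>30)&reg
cols=np.arange(160,285); low=np.array([np.where(m[:,c])[0].max() for c in cols])
P=ray(np.c_[cols,low+.5],48); f=np.polyfit(P[:,1],P[:,0],1)
for _ in range(3):
    r=P[:,0]-np.polyval(f,P[:,1]); k=abs(r)<4; f=np.polyfit(P[k,1],P[k,0],1)
yaw=-np.arctan(f[0]); print("near lip line yaw deg",np.degrees(yaw),k.sum(),"x at y=0",f[1])
ex=np.array([np.cos(yaw),np.sin(yaw)]);ey=np.array([-ex[1],ex[0]])
L=P[k,:2]; xl=np.median(L@ex); print("near lip in ex",xl,"-> case origin ex",xl+81)
xy=W[:,:,:2]; a=xy@ex; b=xy@ey
o=xl+81
# deck ends along ey: rows interior
def span(mask,n):
    print(n,mask.sum(),"x",np.nanpercentile(a[mask],[2,50,98]).round(1)-o.round(1),"ey",np.nanpercentile(b[mask],[1,50,99]).round(1),"z",np.nanmedian(z[mask]).round(1))
span((z>36)&(z<60)&reg&(abs(a-o)<60),"case/cover")
span((z>59)&(z<73)&reg&(b<40)&(abs(a-o)<60),"batten")
span((z>60)&(z<95)&reg&(b>100)&(abs(a-o)<60),"switch")
white=(hsv[:,:,1]<70)&(hsv[:,:,2]>130)&reg&(np.arange(560)[None]<195)
span(white,"white")
for c in range(172,184): print(c,[ (int(v),im[v,c].tolist(),z[v,c].round()) for v in (163,165,167,169)])
span((z>140)&(z<185)&reg,"bar")
pl=(hsv[:,:,2]>120)&(hsv[:,:,1]<160)&(z>46)&(z<58)&reg&(abs(a-o)<70)&(b<150)
span(pl,"plywood")
print("cover/deck boundary at rows 175,180:",[[c for c in range(222,245)],[im[178,c].tolist() for c in range(222,245)]])
E
```

```text
near lip line yaw deg 6.743956036818838 121 x at y=0 570.7967958067724
near lip in ex 566.8527721202149 -> case origin ex 647.8527721202149
case/cover 3500 x [-58.2 -16.8  57.9] ey [-177.4   77.7  265.5] z 45.1
batten 58 x [-42.6 -23.7   2.8] ey [-157.5 -136.1  -86.9] z 69.0
switch 339 x [-28.9   4.2  39. ] ey [200.3 220.6 244.5] z 77.5
white 158 x [-16.7   5.8  28.5] ey [176.1 220.6 237.1] z 78.8
172 [(163, [81, 44, 21], np.float64(43.0)), (165, [107, 92, 77], np.float64(57.0)), (167, [84, 77, 66], np.float64(55.0)), (169, [71, 41, 21], np.float64(40.0))]
173 [(163, [87, 49, 24], np.float64(42.0)), (165, [132, 119, 101], np.float64(51.0)), (167, [92, 84, 72], np.float64(49.0)), (169, [73, 41, 20], np.float64(42.0))]
174 [(163, [124, 85, 57], np.float64(43.0)), (165, [152, 137, 119], np.float64(56.0)), (167, [104, 94, 82], np.float64(57.0)), (169, [79, 49, 30], np.float64(41.0))]
175 [(163, [175, 149, 121], np.float64(63.0)), (165, [185, 170, 146], np.float64(58.0)), (167, [166, 151, 129], np.float64(63.0)), (169, [112, 86, 66], np.float64(51.0))]
176 [(163, [177, 157, 130], np.float
[... 1222 characters left out ...]
 78, 34], np.float64(35.0)), (169, [144, 79, 36], np.float64(42.0))]
bar 1168 x [-20.4  -2.8  19.9] ey [-208.   -88.1   34.2] z 176.5
plywood 928 x [-53.4 -16.6  68.5] ey [-178.1  -74.3   -5.2] z 51.3
cover/deck boundary at rows 175,180: [[222, 223, 224, 225, 226, 227, 228, 229, 230, 231, 232, 233, 234, 235, 236, 237, 238, 239, 240, 241, 242, 243, 244], [[150, 84, 39], [150, 83, 37], [150, 82, 36], [151, 83, 37], [149, 81, 35], [151, 84, 38], [151, 82, 37], [152, 84, 39], [153, 83, 39], [151, 83, 37], [151, 83, 37], [149, 83, 38], [159, 98, 49], [179, 127, 71], [185, 139, 82], [150, 112, 66], [104, 76, 45], [96, 70, 42], [97, 71, 42], [97, 70, 41], [97, 72, 42], [97, 71, 42], [100, 74, 43]]]
```

```bash
cat >> h.py <<'E'
YAW=np.radians(6.6); EX=np.array([np.cos(YAW),np.sin(YAW)]); EY=np.array([-EX[1],EX[0]])
def ray(d,uv,h):
    K=d["K"];T=np.linalg.inv(d["world_to_cam"])
    p=np.c_[(np.array(uv,float)-K[[0,1],[2,2]])/[K[0,0],K[1,1]],np.ones(len(uv))]@T[:3,:3].T
    return T[:3,3]+p*((h-T[2,3])/p[:,2])[:,None]
E
python3 - <<'E'
from h import *
d=dict(np.load("top0.npz")); im=d["image"]
def pr(n,uv,h):
    P=ray(d,uv,h)[:,:2]; print(n,[(round(p@EX,1),round(p@EY,1)) for p in P])
pr("cover +y edge",[(234.4,178)],50)
pr("plunger tip",[(177.3,167)],56)
pr("deck end",[(150,165)],48)
# batten columns and cover -y edge at row 165
for r in (158,164,168): print(r,[(c,im[r,c].tolist()) for c in range(266,294)])
g=im[120:205,140:300,::-1]; cv2.imwrite("pics/crop2.png",cv2.resize(g,None,fx=5,fy=5,interpolation=cv2.INTER_CUBIC))
E
```

```text
cover +y edge [(np.float64(587.8), np.float64(-2.7))]
plunger tip [(np.float64(646.7), np.float64(175.3))]
deck end [(np.float64(667.0), np.float64(264.7))]
158 [(266, [200, 153, 91]), (267, [199, 150, 88]), (268, [200, 151, 89]), (269, [201, 153, 91]), (270, [196, 148, 87]), (271, [155, 112, 63]), (272, [94, 58, 31]), (273, [73, 37, 18]), (274, [71, 37, 21]), (275, [69, 41, 23]), (276, [84, 59, 32]), (277, [110, 82, 47]), (278, [155, 115, 67]), (279, [153, 114, 65]), (280, [110, 80, 47]), (281, [103, 76, 44]), (282, [103, 75, 44]), (283, [110, 82, 48]), (284, [162, 121, 70]), (285, [196, 149, 87]), (286, [198, 152, 88]), (287, [152, 112, 62]), (288, [96, 63, 33]), (289, [97, 65, 36]), (290, [96, 67, 36]), (291, [96, 66, 37]), (292, [97, 66, 37]), (293, [102, 72, 41])]
164 [(266, [213, 164, 99]), (267, [213, 163, 97]), (268, [213, 163, 97]), (269, [208, 159, 93]), (270, [205, 157, 94]), (271, [198, 150, 88]), (272, [150, 108, 63]), (273, [71, 43, 22]), (274, [58, 30, 13]), (275, [57, 31, 15]), (276, [60, 38, 22]), (277, [81, 57, 33]), (278, [98, 73, 43]), (279, [99, 74, 43]), (280, [
[... 213 characters left out ...]
(290, [95, 65, 36]), (291, [96, 67, 36]), (292, [97, 69, 38]), (293, [95, 65, 36])]
168 [(266, [188, 143, 83]), (267, [188, 141, 83]), (268, [190, 142, 84]), (269, [189, 141, 83]), (270, [187, 143, 84]), (271, [187, 142, 83]), (272, [180, 134, 79]), (273, [163, 120, 71]), (274, [127, 93, 54]), (275, [90, 66, 38]), (276, [90, 64, 39]), (277, [94, 68, 40]), (278, [97, 71, 43]), (279, [95, 69, 42]), (280, [95, 70, 42]), (281, [97, 71, 42]), (282, [97, 70, 42]), (283, [101, 73, 43]), (284, [122, 91, 53]), (285, [137, 100, 59]), (286, [137, 100, 59]), (287, [123, 90, 53]), (288, [88, 61, 35]), (289, [79, 50, 25]), (290, [91, 60, 32]), (291, [95, 65, 36]), (292, [96, 66, 36]), (293, [97, 66, 37])]
```

View pics/crop2.png

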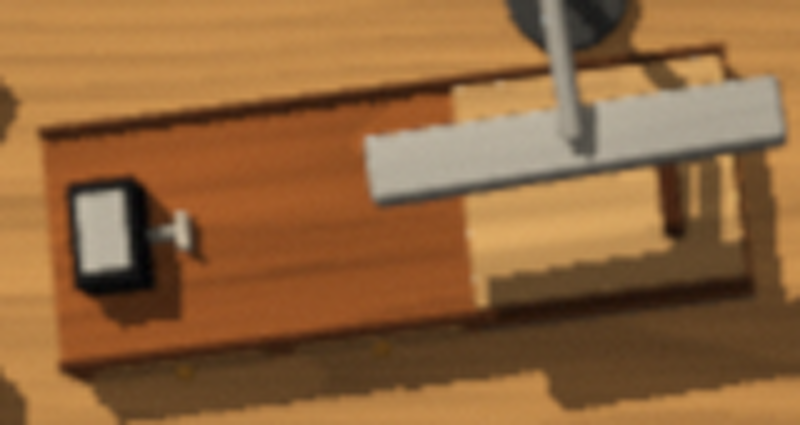

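```bash
cat >> h.py <<'E'
from scipy.spatial.transform import Rotation as Rn
def Rt(yaw,lean):
    e=np.array([np.cos(yaw),np.sin(yaw),0]);y=np.array([-e[1],e[0],0]);z=np.sin(lean)*e-np.cos(lean)*np.array([0,0,1])
    return Rn.from_matrix(np.c_[np.cross(y,z),y,z])
def go(xyz,yaw,lean):
    s=arm.read_state(); d=np.array(xyz)-s["position"]; r=(Rt(np.radians(yaw),np.radians(lean))*Rn.from_quat(s["ee_rot"]).inv()).as_rotvec()
    print("shift mm",d.round(1),"share",(d/300).round(4),"turn share",(r/2).round(4),"min rows",np.ceil(np.linalg.norm(d)/62.5),np.ceil(np.degrees(np.linalg.norm(r))/10.7))
E
python3 - <<'E'
from h import *
print(vision.get_image("wrist")["mount"].round(2).tolist())
p=500*EX-170*EY; go([p[0],p[1],150],6.6,36)
E
```

```text
[[0.0, -0.94, -0.33, 84.32], [1.0, 0.0, 0.0, 0.64], [-0.0, -0.33, 0.94, -143.03], [0.0, 0.0, 0.0, 1.0]]
shift mm [293.4 472.1 -80.5] share [ 0.978   1.5736 -0.2683] turn share [ 0.0741 -0.3062 -0.1209] min rows 9.0 4.0
```

Call:
servo_tool(plan=[[0.0815,0.1311,-0.0224,0.0093,-0.0383,-0.0151,0],[0.0815,0.1311,-0.0224,0.0093,-0.0383,-0.0151,0],[0.0815,0.1311,-0.0224,0.0093,-0.0383,-0.0151,0],[0.0815,0.1311,-0.0224,0.0093,-0.0383,-0.0151,0],[0.0815,0.1311,-0.0224,0.0093,-0.0383,-0.0151,0],[0.0815,0.1311,-0.0224,0.0093,-0.0383,-0.0151,0],[0.0815,0.1311,-0.0224,0.0093,-0.0383,-0.0151,0],[0.0815,0.1311,-0.0224,0.0093,-0.0383,-0.0151,0],[0.0815,0.1311,-0.0224,0,0,0,0],[0.0815,0.1311,-0.0224,0,0,0,0],[0.0815,0.1311,-0.0224,0,0,0,0],[0.0815,0.1311,-0.0224,0,0,0,0],[0,0,0,0,0,0,0],[0,0,0,0,0,0,0]])

```text
clock: 1.9
position: [516.6, -114.4, 151.5]
ee_rot: [-0.056, 0.949, 0.02, 0.308]
contact_force: [-0.5, -0.5, -0.2]
gripper_width: 0.2
grasp_force: 0.0
```

```bash
python3 - <<'E'
from h import *
p=590*EX-172*EY; go([p[0],p[1],85],6.6,36)
p=620*EX-172*EY; go([p[0],p[1],62],6.6,36)
E
```

```text
shift mm [ 89.3  11.4 -66.5] share [ 0.2976  0.0379 -0.2217] turn share [-0.0021 -0.0002 -0.0018] min rows 2.0 1.0
shift mm [119.1  14.8 -89.5] share [ 0.397   0.0494 -0.2984] turn share [-0.0021 -0.0002 -0.0018] min rows 3.0 1.0
```

Call:
servo_tool(plan=[[0.074,0.0095,-0.055,-0.002,0,-0.002,0],[0.074,0.0095,-0.055,0,0,0,0],[0.074,0.0095,-0.055,0,0,0,0],[0.074,0.0095,-0.055,0,0,0,0],[0.05,0.006,-0.04,0,0,0,0],[0.05,0.006,-0.038,0,0,0,0],[0,0,0,0,0,0,0],[0,0,0,0,0,0,0]])

```text
clock: 2.9
position: [635.5, -107.7, 63.9]
ee_rot: [-0.057, 0.949, 0.028, 0.307]
contact_force: [-0.2, 0.2, 0.6]
gripper_width: 0.0
grasp_force: 0.0
```

```bash
python3 - <<'E'
from h import *
s=arm.read_state(); print(s["position"],s["contact_force"])
d=cam("side"); W=d["image"][:,:,::-1]; cv2.imwrite("pics/side1.png",cv2.resize(W[120:320,80:320],None,fx=3,fy=3,interpolation=cv2.INTER_CUBIC))
E
```

```text
[ 635.45722969 -107.73833991   63.94825005] [-0.24764844  0.18022802  0.61054474]
```

View pics/side1.png

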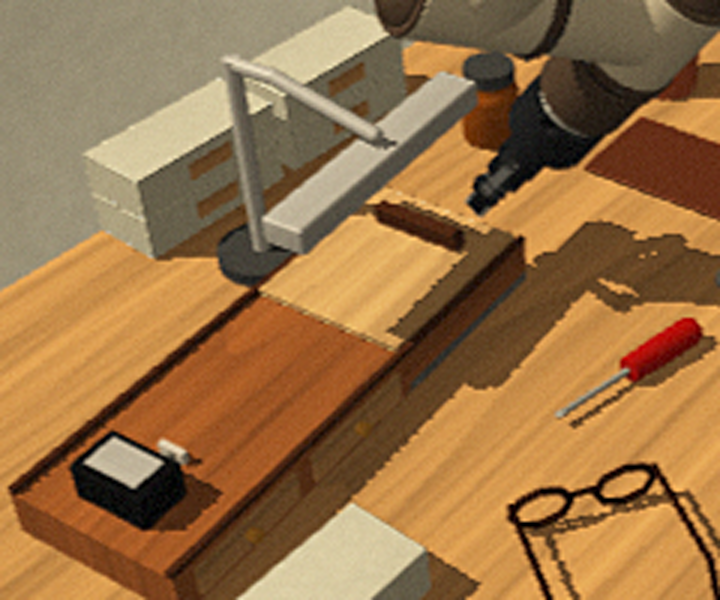

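The fingertips are beside the batten on its -y side, clear of the lamp. The batten is at crop (418,225), the tips at (475,205) and the plunger at (175,450). Now I feel for the batten.

Call:
servo_tool(plan=[[-0.002,0.0166,-0.008,0,0,0,0],[-0.002,0.0166,0,0,0,0,0],[-0.002,0.0166,0,0,0,0,0],[-0.0015,0.0133,0,0,0,0,0],[-0.0015,0.0133,0,0,0,0,0],[0,0,0,0,0,0,0]])

```text
clock: 3.7
position: [633.4, -89.4, 61.7]
ee_rot: [-0.06, 0.949, 0.036, 0.307]
contact_force: [-0.0, 0.1, -0.5]
gripper_width: -0.3
grasp_force: 0.0
```

Call:
servo_tool(plan=[[-0.0008,0.0066,0,0,0,0,0],[-0.0008,0.0066,0,0,0,0,0],[-0.0008,0.0066,0,0,0,0,0]])

```text
clock: 4.08
position: [632.7, -85.0, 61.7]
ee_rot: [-0.061, 0.949, 0.038, 0.307]
contact_force: [0.4, 0.1, -0.2]
gripper_width: -0.0
grasp_force: 0.0
```

Call:
servo_tool(plan=[[-0.0008,0.0066,0,0,0,0,0],[-0.0008,0.0066,0,0,0,0,0],[-0.0008,0.0066,0,0,0,0,0]])

```text
clock: 4.45
position: [632.1, -80.6, 61.8]
ee_rot: [-0.061, 0.949, 0.04, 0.307]
contact_force: [0.4, -0.4, -0.2]
gripper_width: -0.3
grasp_force: 0.7
```

Call:
servo_tool(plan=[[-0.0015,0.0133,0,0,0,0,0],[-0.0015,0.0133,0,0,0,0,0],[-0.0015,0.0133,0,0,0,0,0],[-0.0015,0.0133,0,0,0,0,0],[-0.0015,0.0133,0,0,0,0,0]])

```text
clock: 5.08
position: [630.0, -64.9, 61.8]
ee_rot: [-0.064, 0.949, 0.047, 0.307]
contact_force: [0.2, -2.7, -0.9]
gripper_width: 0.1
grasp_force: 0.8
```

```bash
cat >> h.py <<'E'
def edges():
    s=arm.read_state(); p=s["position"]; d=cam("top"); im=d["image"].astype(int)
    print("TCP ex,ey,z",(p[:2]@EX).round(1),(p[:2]@EY).round(1),p[2].round(1),"F.ey",(s["contact_force"][:2]@EY).round(2),s["contact_force"].round(1))
    # sample brightness along case-y line on cover top z=50 at ex 600..612
    K=d["K"];T=d["world_to_cam"]
    def pix(q): c=T[:3,:3]@q+T[:3,3]; return (K@c)[:2]/c[2]
    for ex in (598,690,700,710):
        v=[]; ys=np.arange(-60,200,1.)
        for y in ys:
            q=ex*EX+y*EY; u=pix(np.r_[q,50]); v.append(cv2.getRectSubPix(d["image"][:,:,2].copy(),(1,1),(float(u[0]),float(u[1])))[0,0])
        v=np.convolve(np.array(v,float),[1,1,1,0,-1,-1,-1],"same"); i=np.argsort(-abs(v[4:-4]))[:4]+4
        print("ex",ex,"strongest blue edges at ey",[(ys[k],v[k]) for k in i])
    return d
E
python3 - <<'E'
from h import *
d=edges(); cv2.imwrite("pics/t2.png",d["image"][:,:,::-1])
s=arm.read_state();p=s["position"];go(p,6.6,36)
E
```

```text
TCP ex,ey,z 618.3 -136.9 61.8 F.ey -2.69 [ 0.2 -2.7 -0.9]
ex 598 strongest blue edges at ey [(np.float64(70.0), np.float64(-104.0)), (np.float64(69.0), np.float64(-99.0)), (np.float64(71.0), np.float64(-98.0)), (np.float64(68.0), np.float64(-86.0))]
ex 690 strongest blue edges at ey [(np.float64(57.0), np.float64(-192.0)), (np.float64(56.0), np.float64(-185.0)), (np.float64(58.0), np.float64(-180.0)), (np.float64(55.0), np.float64(-159.0))]
ex 700 strongest blue edges at ey [(np.float64(57.0), np.float64(-107.0)), (np.float64(56.0), np.float64(-104.0)), (np.float64(58.0), np.float64(-96.0)), (np.float64(55.0), np.float64(-86.0))]
ex 710 strongest blue edges at ey [(np.float64(12.0), np.float64(-82.0)), (np.float64(13.0), np.float64(-81.0)), (np.float64(11.0), np.float64(-75.0)), (np.float64(14.0), np.float64(-72.0))]
shift mm [0. 0. 0.] share [0. 0. 0.] turn share [-0.0248 -0.0029 -0.0176] min rows 0.0 1.0
```

Call:
servo_tool(plan=[[-0.002,0.0166,0,-0.006,-0.001,-0.004,0],[-0.002,0.0166,0,-0.006,-0.001,-0.004,0],[-0.002,0.0166,0,-0.006,-0.001,-0.004,0],[-0.002,0.0166,0,-0.006,-0.001,-0.004,0],[-0.002,0.0166,0,-0.002,0,-0.001,0],[-0.002,0.0166,0,-0.002,0,-0.001,0],[-0.002,0.0166,0,-0.002,0,-0.001,0],[-0.002,0.0166,0,-0.002,0,-0.001,0],[-0.002,0.0166,0,-0.002,0,-0.001,0],[-0.002,0.0166,0,-0.002,0,-0.001,0],[-0.002,0.0166,0,-0.002,0,-0.001,0],[-0.002,0.0166,0,-0.002,0,-0.001,0],[-0.002,0.0166,0,-0.002,0,-0.001,0],[-0.002,0.0166,0,-0.002,0,-0.001,0],[-0.002,0.0166,0,-0.002,0,-0.001,0],[-0.002,0.0166,0,-0.002,0,-0.001,0]])

```text
clock: 7.12
position: [623.3, -31.9, 61.6]
ee_rot: [-0.074, 0.947, 0.06, 0.308]
contact_force: [1.2, -4.2, 2.2]
gripper_width: -0.0
grasp_force: 1.7
```

```bash
python3 - <<'E'
from h import *
d=edges(); s=arm.read_state();p=s["position"];go(p,6.6,36)
cv2.imwrite("pics/t3.png",cv2.resize(d["image"][110:210,130:310,::-1],None,fx=4.4,fy=4.4,interpolation=cv2.INTER_CUBIC))
E
```

```text
TCP ex,ey,z 615.5 -103.3 61.6 F.ey -4.31 [ 1.2 -4.2  2.2]
ex 598 strongest blue edges at ey [(np.float64(95.0), np.float64(-119.0)), (np.float64(94.0), np.float64(-113.0)), (np.float64(96.0), np.float64(-112.0)), (np.float64(93.0), np.float64(-100.0))]
ex 690 strongest blue edges at ey [(np.float64(57.0), np.float64(-194.0)), (np.float64(56.0), np.float64(-184.0)), (np.float64(58.0), np.float64(-184.0)), (np.float64(55.0), np.float64(-156.0))]
ex 700 strongest blue edges at ey [(np.float64(57.0), np.float64(-111.0)), (np.float64(56.0), np.float64(-108.0)), (np.float64(58.0), np.float64(-99.0)), (np.float64(55.0), np.float64(-87.0))]
ex 710 strongest blue edges at ey [(np.float64(45.0), np.float64(-91.0)), (np.float64(44.0), np.float64(-90.0)), (np.float64(43.0), np.float64(-81.0)), (np.float64(46.0), np.float64(-81.0))]
shift mm [0. 0. 0.] share [0. 0. 0.] turn share [-0.0342 -0.0023 -0.0314] min rows 0.0 1.0
```

View pics/t3.png

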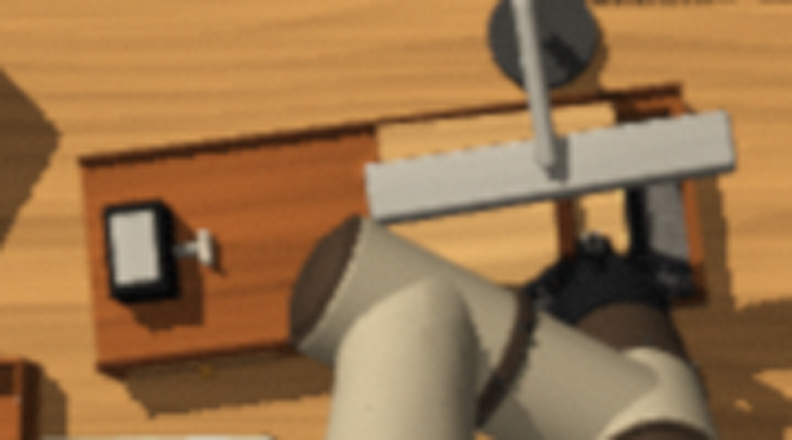

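```bash
python3 - <<'E'
from h import *
s=arm.read_state(); print(s["joints"].round(3),s["joint_efforts"].round(1),s["contact_force"],s["wrist_torque"])
E
```

```text
[ 0.099  0.415 -0.402 -0.689 -0.161 -0.865] [  1.5 -33.7  11.7   1.7  -0.1   0. ] [ 1.54765236 -2.40561381  2.12565066] [-0.88197197  0.55812157 -0.50592086]
```

The push stalled because joint 5 is at its range limit: the lean of 36° is too close to the forearm's direction. I back off and use a lean of about 27°, at the batten's near end. Dark grey steel shows in the -y pocket at crop (665,225).

```bash
python3 - <<'E'
from h import *
p=608*EX-108*EY; go([p[0],p[1],62],6.6,27)
E
```

```text
shift mm [-6.7 -5.8  0.5] share [-0.0224 -0.0193  0.0018] turn share [-0.0457  0.0754 -0.0287] min rows 1.0 1.0
```

Call:
servo_tool(plan=[[-0.011,-0.01,0,0,0,0,0],[-0.011,-0.01,0,0,0,0,0],[0,0,0,-0.01,0.025,-0.007,0],[0,0,0,-0.012,0.025,-0.007,0],[0,0,0,-0.012,0.025,-0.007,0],[0,0,0,-0.012,0,-0.007,0],[0,0,0,0,0,0,0],[0,0,0,0,0,0,0]])

```text
clock: 8.18
position: [620.1, -47.7, 67.3]
ee_rot: [-0.059, 0.972, 0.029, 0.226]
contact_force: [-0.6, -0.0, -0.6]
gripper_width: -0.2
grasp_force: 0.0
```

```bash
python3 - <<'E'
from h import *
s=arm.read_state(); p=s["position"]; print(s["joints"].round(3),p.round(1),p[:2]@EX,p[:2]@EY,s["contact_force"].round(1))
p=608*EX-104*EY; go([p[0],p[1],61],6.6,27)
E
```

```text
[ 0.182  0.411 -0.539 -0.016 -0.161 -1.616] [620.1 -47.7  67.3] 610.4749436452781 -118.66863568768305 [-0.6 -0.  -0.6]
shift mm [-4.1 14.3 -6.3] share [-0.0138  0.0476 -0.0211] turn share [-0.0139 -0.0077 -0.0066] min rows 1.0 1.0
```

```bash
cat > fk.py <<'E'
import numpy as np
from scipy.optimize import least_squares
from scipy.spatial.transform import Rotation as Rn
S=[([-.947428,.385499,.006744,-.00043,-1.194022,-.258615],[222.78,-583.37,230.31],[-.181289,.983429,.00098,-.00024]),
([.099,.415,-.402,-.689,-.161,-.865],[623.3,-31.9,61.6],[-.074,.947,.06,.308]),
([.182,.411,-.539,-.016,-.161,-1.616],[620.1,-47.7,67.3],[-.059,.972,.029,.226])]
def rot(q,s):
    A=[('z',q[0]),('y',q[1]),('y',s[0]*q[2]),('x',s[1]*q[3]),('y',s[2]*q[4]),('x',s[3]*q[5])]
    R=Rn.identity();out=[]
    for a,t in A: R=R*Rn.from_euler(a,t); out.append(R)
    return out
if __name__=="__main__":
    import itertools
    best=[]
    for s in itertools.product([1,-1],repeat=4):
        # last frame constant offset C: tool = R6*C ; estimate from sample 0, test others
        R=[rot(q,s)[-1] for q,_,_ in S]; T=[Rn.from_quat(o) for _,_,o in S]
        C=[r.inv()*t for r,t in zip(R,T)]
        best.append(((C[0].inv()*C[1]).magnitude()+(C[0].inv()*C[2]).magnitude(),s,C[0].as_matrix().round(3).tolist()))
    best.sort(key=lambda b:b[0]); 
    for b in best[:3]: print(b)
E
python3 fk.py
```

```text
(0.0025995293696648, (-1, -1, -1, -1), [[0.0, 0.0, 1.0], [-1.0, 0.0, 0.0], [-0.0, -1.0, 0.0]])
(1.4091072150980144, (-1, 1, -1, -1), [[0.001, -0.0, 1.0], [-1.0, 0.0, 0.001], [-0.0, -1.0, -0.0]])
(1.886648117685088, (1, -1, -1, -1), [[0.003, 0.013, 1.0], [-1.0, 0.0, 0.003], [0.0, -1.0, 0.013]])
```

```bash
cat >> fk.py <<'E'
sg=(-1,-1,-1,-1)
def cols(q,lat):
    r=[x.as_matrix() for x in rot(q,sg)]
    c=[np.array([0,0,1.]),r[1][:,2],r[2][:,0],r[2][:,2],r[5][:,0]]
    c.append(r[0][:,1] if lat==0 else (r[4][:,1] if lat==1 else r[4][:,2])); return np.c_[tuple(c)]
E
python3 - <<'E'
from fk import *
for lat in (0,1,2):
    A=np.vstack([cols(q,lat) for q,_,_ in S]); b=np.hstack([p for _,p,_ in S])
    x,res,rk,sv=np.linalg.lstsq(A,b,rcond=None); print(lat,"h,L1,L2,e,L3,lat",x.round(0),"res",(A@x-b).round(1),sv.round(2))
E
```

```text
0 h,L1,L2,e,L3,lat [-446.  762.  292.  125.   44. -139.] res [ 16.9  12.1  -6.8  10.4 -40.3  26.3  -9.8  18.9 -19.6] [3.29 1.95 1.73 0.6  0.2  0.05]
1 h,L1,L2,e,L3,lat [ 162.  565.  422.   -1.  299. -160.] res [-0.1 -0.1  0.1 -0.1  0.4 -0.2  0.1  0.   0.2] [3.3  2.01 1.63 0.59 0.2  0.05]
2 h,L1,L2,e,L3,lat [-47. 172. 331. 272.  21. 137.] res [133.5  87.9  -8.1 -20.1   7.3  33.  -15.  156.9 -24.8] [3.35 2.41 0.78 0.58 0.18 0.03]
```

```bash
cat >> fk.py <<'E'
X=np.array([162,565,422,0,299,-160.])
A=np.vstack([cols(q,1) for q,_,_ in S]);X=np.linalg.lstsq(A[:,[0,1,2,4,5]],np.hstack([p for _,p,_ in S]),rcond=None)[0];X=np.insert(X,3,0)
C=rot(S[0][0],sg)[-1].inv()*Rn.from_quat(S[0][2])
LO=np.array([-3.14,-1.21,-1.07,-3.16,-2.99,-3.1]);HI=np.array([3.14,2.06,1.41,2.05,-.16,3.1])
def fk(q): return cols(q,1)@X, rot(q,sg)[-1]*C
def ik(p,R,n=25,seed=0,q0=None):
    g=np.random.default_rng(seed);out=[]
    f=lambda q:(lambda P:np.r_[(P[0]-p)/300,(P[1]*R.inv()).as_rotvec()])(fk(q))
    for i in range(n):
        s=g.uniform(LO,HI) if (q0 is None or i) else np.clip(q0,LO+.001,HI-.001)
        if q0 is None: s[0]=g.uniform(-1.5,1)
        r=least_squares(f,s,bounds=(LO,HI))
        if r.cost<1e-6 and not any(np.abs(r.x-o).max()<.05 for o in out): out.append(r.x)
    return out
E
python3 - <<'E'
from fk import *
from h import Rt,EX,EY
print(X.round(1))
r=np.radians
for nm,ex,ey,z in(("push0",608,-150,62),("push1",608,30,62),("stake",620,-138,27)):
  for L in(25,30,35,40):
    p=np.r_[ex*EX+ey*EY,z]
    for q in ik(p,Rt(r(6.6),r(L)),30): print(nm,L,q.round(2))
    for q in ik(p,Rt(r(6.6),r(L))*Rn.from_euler('z',np.pi),30): print(nm,L,"flip",q.round(2))
E
```

```text
[ 160.6  565.6  421.5    0.   298.3 -159.9]
push0 25 [ 0.14  0.43 -0.54  0.05 -0.16 -1.64]
push0 25 flip [ 0.14  0.43 -0.54  0.05 -0.16  1.5 ]
```

```bash
python3 - <<'E'
from fk import *
from h import Rt,EX,EY
r=np.radians
for nm,ex,ey,z in(("push1",608,30,62),("stake",620,-138,27)):
  for L in(10,18,22,26,32,38,44):
    p=np.r_[ex*EX+ey*EY,z]
    for q in ik(p,Rt(r(6.6),r(L)),90): print(nm,L,q.round(2))
E
```

```text
push1 10 [ 0.46  0.46 -0.42  0.12 -0.53 -2.01]
push1 18 [ 0.46  0.42 -0.64  0.45 -0.24 -2.33]
stake 10 [ 0.15  0.54 -0.34  0.01 -0.52 -1.62]
stake 18 [ 0.16  0.51 -0.46  0.04 -0.29 -1.65]
stake 22 [ 0.16  0.5  -0.53  0.1  -0.16 -1.7 ]
stake 44 [-0.2   0.49 -0.33 -1.55 -0.22  0.21]
```

```bash
python3 - <<'E'
from fk import *
from h import Rt,EX,EY
r=np.radians
for nm,ex,ey,z in(("push0",612,-150,62),("pushm",612,-60,62),("push1",612,30,62),("stake",620,-138,27),("lift",612,-138,67),("out",550,-138,110)):
  for L in(28,32,36,40,44,48):
    p=np.r_[ex*EX+ey*EY,z]; o=[]
    for q0 in([-.2,.49,-.33,-1.55,-.22,.21],[-.2,.49,-.33,-2.5,-.3,1],[-.2,.6,-.1,-3,-.3,1.5]):
      for q in ik(p,Rt(r(6.6),r(L)),1,q0=np.array(q0)): 
        if not any(abs(q-k).max()<.05 for k in o): o.append(q)
    for q in o: print(nm,L,q.round(2))
E
```

```text
push0 44 [-0.12  0.42 -0.35 -1.26 -0.17 -0.15]
push0 48 [-0.28  0.43 -0.36 -1.65 -0.29  0.35]
pushm 48 [-0.21  0.42 -0.45 -2.   -0.26  0.67]
push1 48 [-0.16  0.44 -0.62 -2.56 -0.37  1.2 ]
stake 44 [-0.2   0.49 -0.33 -1.55 -0.22  0.21]
stake 48 [-0.35  0.52 -0.4  -1.91 -0.36  0.68]
lift 48 [-0.25  0.42 -0.37 -1.64 -0.27  0.32]
out 48 [-0.22  0.26 -0.47 -1.42 -0.25  0.08]
```

Call:
servo_tool(plan=[[-0.06,-0.007,0.01,0,0,0,0],[-0.06,-0.007,0.03,0,0,0,0],[-0.06,-0.007,0.06,-0.0025,0.022,0,0],[-0.06,-0.007,0.06,-0.0025,0.022,0,0],[-0.06,-0.007,0.06,-0.0025,0.022,0,0],[-0.06,-0.007,0.06,-0.0025,0.022,0,0],[-0.06,-0.007,0.06,-0.0025,0.022,0,0],[0,0,0,0,0,0,0],[0,0,0,0,0,0,0]])

```text
clock: 9.3
position: [494.3, -62.9, 169.8]
ee_rot: [-0.059, 0.991, 0.025, 0.117]
contact_force: [0.7, -0.4, -0.3]
gripper_width: 0.0
grasp_force: 0.0
```

```bash
cat >> fk.py <<'E'
def rows(Q):
    """print row deltas (shares) between successive joint waypoints Q, whole-pose"""
    P=[fk(q) for q in Q]
    for a,b,q in zip(P,P[1:],Q[1:]):
        d=b[0]-a[0]; t=(b[1]*a[1].inv()).as_rotvec()
        print((d/300).round(3).tolist()+(t/2).round(3).tolist(),"mm %.0f deg %.1f"%(np.linalg.norm(d),np.degrees(np.linalg.norm(t))),b[0].round(0),q.round(2))
E
python3 - <<'E'
from fk import *
from h import Rt,EX,EY,arm
s=arm.read_state(); q=s["joints"]; print(q.round(3),s["position"].round(1),fk(q)[0].round(1))
r=np.radians
for nm,ex,ey,z,L in(("pre",540,-155,120,48),("pre",540,-155,120,45),("push0",633,-155,63,48),("push1",633,30,63,48),("push0",633,-155,63,45),("push1",633,30,63,45),("pushm",633,-60,63,46),("stake",630,-138,28,46)):
    for g in ik(np.r_[ex*EX+ey*EY,z],Rt(r(6.6),r(L)),1,q0=np.array([-.3,.43,-.36,-1.65,-.3,.35])): print(nm,L,g.round(3))
g=ik(np.r_[540*EX-155*EY,120],Rt(r(6.6),r(48)),1,q0=np.array([-.3,.43,-.36,-1.65,-.3,.35]))[0]
n=16; t=np.linspace(0,1,n+1)[:,None]; Q=q*(1-t)+g*t; Q[:,4]-=.25*np.sin(np.pi*t[:,0])
rows(Q)
E
```

```text
[ 0.188  0.129 -0.529 -0.03  -0.674 -1.62 ] [494.3 -62.9 169.8] [494.3 -63.  170.1]
pre 48 [-0.235  0.234 -0.469 -1.341 -0.265  0.002]
pre 45 [-0.111  0.226 -0.483 -1.067 -0.182 -0.35 ]
push0 48 [-0.244  0.45  -0.314 -1.567 -0.264  0.241]
push1 48 [-0.134  0.452 -0.562 -2.524 -0.322  1.146]
push0 45 [-0.131  0.441 -0.305 -1.268 -0.181 -0.132]
stake 46 [-0.257  0.507 -0.335 -1.712 -0.267  0.411]
[-0.054, 0.005, -0.042, 0.019, 0.014, 0.012] mm 21 deg 3.1 [478. -61. 158.] [ 0.16  0.14 -0.53 -0.11 -0.7  -1.52]
[-0.049, 0.014, -0.037, 0.022, 0.01, 0.012] mm 19 deg 3.1 [463. -57. 146.] [ 0.14  0.14 -0.52 -0.19 -0.72 -1.42]
[-0.041, 0.022, -0.031, 0.023, 0.005, 0.012] mm 17 deg 3.1 [451. -51. 137.] [ 0.11  0.15 -0.52 -0.28 -0.74 -1.32]
[-0.031, 0.027, -0.026, 0.024, -0.001, 0.012] mm 15 deg 3.1 [442. -43. 129.] [ 0.08  0.16 -0.51 -0.36 -0.75 -1.21]
[-0.018, 0.03, -0.02, 0.024, -0.008, 0.01] mm 12 deg 3.1 [436. -34. 123.] [ 0.06  0.16 -0.51 -0.44 -0.75 -1.11]
[-0.005, 0.03, -0.015, 0.023, -0.015, 0.008] mm 10 deg 3.2 [435. -24. 119.] [ 0.03  0.17 -0.51 -0.52 -0.75 -1.01]
[0.009, 0.027, -0.01
[... 424 characters left out ...]
-0.61]
[0.052, -0.013, 0.003, -0.004, -0.037, -0.013] mm 16 deg 4.5 [484. -10. 114.] [-0.1   0.2  -0.49 -0.93 -0.6  -0.51]
[0.056, -0.028, 0.004, -0.011, -0.036, -0.018] mm 19 deg 4.8 [501. -18. 115.] [-0.13  0.21 -0.48 -1.01 -0.54 -0.4 ]
[0.055, -0.043, 0.005, -0.017, -0.034, -0.023] mm 21 deg 5.1 [518. -31. 117.] [-0.16  0.21 -0.48 -1.09 -0.48 -0.3 ]
[0.05, -0.057, 0.005, -0.023, -0.029, -0.027] mm 23 deg 5.3 [533. -48. 118.] [-0.18  0.22 -0.48 -1.18 -0.41 -0.2 ]
[0.042, -0.068, 0.004, -0.028, -0.024, -0.03] mm 24 deg 5.4 [545. -69. 119.] [-0.21  0.23 -0.47 -1.26 -0.34 -0.1 ]
[0.031, -0.077, 0.002, -0.031, -0.017, -0.033] mm 25 deg 5.5 [554. -92. 120.] [-0.23  0.23 -0.47 -1.34 -0.26  0.  ]
```

Call:
servo_tool(plan=[[-0.054,0.005,-0.042,0.019,0.014,0.012,0],[-0.049,0.014,-0.037,0.022,0.01,0.012,0],[-0.041,0.022,-0.031,0.023,0.005,0.012,0],[-0.031,0.027,-0.026,0.024,-0.001,0.012,0],[-0.018,0.03,-0.02,0.024,-0.008,0.01,0],[-0.005,0.03,-0.015,0.023,-0.015,0.008,0],[0.009,0.027,-0.01,0.02,-0.021,0.005,0],[0.023,0.021,-0.006,0.015,-0.027,0.001,0],[0.035,0.012,-0.003,0.01,-0.032,-0.003,0],[0.045,0.001,0,0.003,-0.035,-0.008,0],[0.052,-0.013,0.003,-0.004,-0.037,-0.013,0],[0.056,-0.028,0.004,-0.011,-0.036,-0.018,0],[0.055,-0.043,0.005,-0.017,-0.034,-0.023,0],[0.05,-0.057,0.005,-0.023,-0.029,-0.027,0],[0.042,-0.068,0.004,-0.028,-0.024,-0.03,0],[0.031,-0.077,0.002,-0.031,-0.017,-0.033,0],[0,0,0,0,0,0,0]])

```text
clock: 11.42
position: [554.4, -92.4, 118.8]
ee_rot: [-0.054, 0.913, 0.022, 0.404]
contact_force: [-0.2, -0.5, 0.1]
gripper_width: -0.1
grasp_force: 0.0
```

```bash
python3 - <<'E'
from fk import *
from h import *
s=arm.read_state(); print(s["joints"].round(3),s["position"].round(1))
d=cam("top"); cv2.imwrite("pics/t4.png",cv2.resize(d["image"][110:210,130:310,::-1],None,fx=4.4,fy=4.4,interpolation=cv2.INTER_CUBIC)); np.savez("t4.npz",**d)
def pr(n,uv,h):
    P=ray(d,uv,h)[:,:2]; print(n,[(round(p@EX,1),round(p@EY,1)) for p in P])
E
```

```text
[-0.226  0.235 -0.468 -1.326 -0.256 -0.016] [554.4 -92.4 118.8]
```

View pics/t4.png

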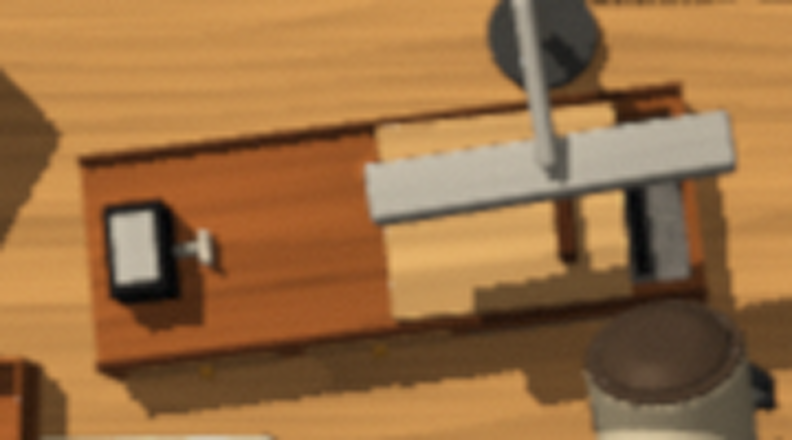

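The grey steel stake is in the -y pocket at crop (665,230). The cover's leading edge is at (388,290), the batten's near end at (568,255), and the plunger head at (205,248).

```bash
python3 - <<'E'
from fk import *
from h import *
d=dict(np.load("t4.npz")); C4=lambda u,v:(130+u/4.4-.4,110+v/4.4-.4)
def pr(n,uv,h):
    P=ray(d,[C4(*c) for c in uv],h)[:,:2]; print(n,[(round(p@EX,1),round(p@EY,1)) for p in P])
pr("cover +y edge",[(390,300),(383,240)],50); pr("cover -y",[(628,240),(613,110)],50)
pr("batten top near end",[(558,262),(577,262)],68)
pr("plunger tip",[(213,265),(211,232)],56)
pr("stake near end",[(635,278),(690,275)],36); pr("stake sides near bar",[(682,185),(645,190)],36)
pr("wall -y inner top/outer",[(690,240),(706,290)],42)
r=np.radians
for nm,ex,ey,z,L in(("pre2",600,-140,85,48),("push0",633,-125,63,48),("pushm",633,-60,63,48),("push1",633,40,63,48)):
    g=ik(np.r_[ex*EX+ey*EY,z],Rt(r(6.6),r(L)),1,q0=np.array([-.24,.45,-.31,-1.57,-.27,.24]))
    print(nm,[x.round(3) for x in g])
go(np.r_[600*EX-145*EY,85],6.6,48); go(np.r_[633*EX-145*EY,63],6.6,48)
E
```

```text
cover +y edge [(np.float64(595.4), np.float64(49.0)), (np.float64(640.6), np.float64(49.1))]
cover -y [(np.float64(616.7), np.float64(-129.7)), (np.float64(715.4), np.float64(-130.9))]
batten top near end [(np.float64(603.4), np.float64(-77.7)), (np.float64(601.6), np.float64(-91.4))]
plunger tip [(np.float64(637.2), np.float64(174.0)), (np.float64(661.9), np.float64(173.0))]
stake near end [(np.float64(590.6), np.float64(-130.9)), (np.float64(587.4), np.float64(-171.5))]
stake sides near bar [(np.float64(655.7), np.float64(-174.4)), (np.float64(655.5), np.float64(-146.6))]
wall -y inner top/outer [(np.float64(612.3), np.float64(-174.9)), (np.float64(573.6), np.float64(-181.7))]
pre2 [array([-0.219,  0.367, -0.381, -1.519, -0.246,  0.175])]
push0 [array([-0.208,  0.441, -0.337, -1.647, -0.239,  0.299])]
pushm [array([-0.157,  0.431, -0.392, -1.908, -0.214,  0.53 ])]
push1 [array([-0.123,  0.456, -0.582, -2.586, -0.338,  1.202])]
shift mm [ 58.3  16.9 -34.1] share [ 0.1943  0.0563 -0.1137] turn share [ 0.0021 -0.0018 -0.0009] min rows 2.0 1.0
shift mm [ 91.1  20.7 -56.1] share [ 0.3036  0.0689 -0.187 ] turn share [ 0.0021 -0.0018 -0.0009] min rows 2.0 1.0
```

Call:
servo_tool(plan=[[0.06,0.03,-0.035,0.001,-0.003,0,0],[0.06,0.03,-0.035,0.001,-0.003,0,0],[0.06,0.03,-0.035,0,-0.003,0,0],[0.06,0.023,-0.04,0,0,0,0],[0.055,0.02,-0.04,0,0,0,0],[0,0,0,0,0,0,0],[0,0,0,0,0,0,0]])

```text
clock: 12.35
position: [643.0, -51.8, 64.6]
ee_rot: [-0.054, 0.909, 0.023, 0.413]
contact_force: [0.7, -0.7, -0.0]
gripper_width: -0.2
grasp_force: 0.0
```

```bash
cat >> h.py <<'E'
def st():
    s=arm.read_state(); p=s["position"]; print(s["clock"],s["joints"].round(3),"ex,ey,z",(p[:2]@EX).round(1),(p[:2]@EY).round(1),p[2].round(1),"F ex,ey,z",(s["contact_force"][:2]@EX).round(2),(s["contact_force"][:2]@EY).round(2),s["contact_force"][2].round(2))
E
python3 - <<'E'
from h import *
st(); go(np.r_[633*EX-106*EY,63],6.6,49)
E
```

```text
12.35 [-0.239  0.442 -0.348 -1.722 -0.267  0.399] ex,ey,z 632.8 -125.4 64.6 F ex,ey,z 0.67 -0.75 -0.04
shift mm [-2.  19.3 -1.6] share [-0.0066  0.0643 -0.0054] turn share [ 0.0017 -0.0006 -0.0014] min rows 1.0 1.0
```

Call:
servo_tool(plan=[[-0.0018,0.0166,-0.003,0,0,0,0],[-0.0018,0.0166,-0.003,0,0,0,0],[-0.0018,0.0166,0,0,0,0,0],[-0.0018,0.0166,0,0,0,0,0],[-0.0018,0.0166,0,0,0,0,0],[-0.0018,0.0166,0,0,0,0,0],[-0.0018,0.0166,0,0,0,0,0],[-0.0018,0.0166,0,0,0,0,0]])

```text
clock: 13.35
position: [639.3, -12.2, 63.1]
ee_rot: [-0.054, 0.908, 0.022, 0.414]
contact_force: [-0.3, -2.2, 0.5]
gripper_width: -0.3
grasp_force: 1.4
```

```bash
python3 - <<'E'
from h import *
st(); s=arm.read_state(); go(s["position"],6.6,49)
E
```

```text
13.35 [-0.213  0.44  -0.387 -1.898 -0.258  0.561] ex,ey,z 633.7 -85.6 63.1 F ex,ey,z -0.59 -2.19 0.52
shift mm [0. 0. 0.] share [0. 0. 0.] turn share [ 0.0019 -0.0001 -0.0007] min rows 0.0 1.0
```

Call:
servo_tool(plan=[[-0.0019,0.0166,0,0.001,0,0,0],[-0.0019,0.0166,0,0.001,0,0,0],[-0.0019,0.0166,0,0,0,0,0],[-0.0019,0.0166,0,0,0,0,0],[-0.0019,0.0166,0,0,0,0,0],[-0.0019,0.0166,0,0,0,0,0],[-0.0019,0.0166,0,0,0,0,0],[-0.0019,0.0166,0,0,0,0,0],[-0.0019,0.0166,0,0,0,0,0],[-0.0019,0.0166,0,0,0,0,0],[-0.0019,0.0166,0,0,0,0,0],[-0.0019,0.0166,0,0,0,0,0],[-0.0019,0.0166,0,0,0,0,0],[-0.0019,0.0166,0,0,0,0,0],[-0.0019,0.0166,0,0,0,0,0],[-0.0019,0.0166,0,0,0,0,0],[0,0,0,0,0,0,0]])

```text
clock: 15.48
position: [629.5, 68.0, 62.7]
ee_rot: [-0.053, 0.909, 0.025, 0.413]
contact_force: [-0.0, -0.9, 0.4]
gripper_width: -0.0
grasp_force: 0.0
```

```bash
python3 - <<'E'
from h import *
st(); s=arm.read_state(); go(s["position"],6.6,49)
d=cam("top"); np.savez("t5.npz",**d); im=d["image"]
cv2.imwrite("pics/t5.png",cv2.resize(im[110:210,130:310,::-1],None,fx=4.4,fy=4.4,interpolation=cv2.INTER_CUBIC))
E
```

```text
15.475 [-0.177  0.45  -0.514 -2.352 -0.314  1.002] ex,ey,z 633.2 -4.8 62.7 F ex,ey,z -0.11 -0.91 0.36
shift mm [0. 0. 0.] share [0. 0. 0.] turn share [-0.0004 -0.0006 -0.0012] min rows 0.0 1.0
```

View pics/t5.png

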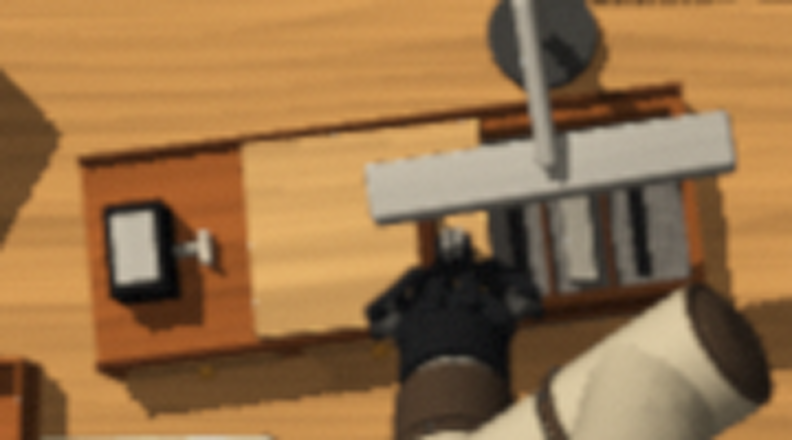

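The middle pocket holds the pale steel stake at crop (577,240). The outer pockets hold the black strips, at (518,235) and (638,235), on grey floors. The cover's leading edge (248,240) is nearing the plunger (212,248).

```bash
python3 - <<'E'
from h import *
d=dict(np.load("t5.npz")); C4=lambda u,v:(130+u/4.4-.4,110+v/4.4-.4)
def pr(n,uv,h):
    P=ray(d,[C4(*c) for c in uv],h)[:,:2]; print(n,[(round(p@EX,1),round(p@EY,1)) for p in P])
pr("edge",[(250,240),(257,330),(242,160)],50); pr("tip",[(212,240),(214,265)],56)
im=d["image"]
for v in (164,166): print([(u,im[v,u].tolist()) for u in range(172,192)])
E
```

```text
edge [(np.float64(653.6), np.float64(146.4)), (np.float64(586.1), np.float64(148.2)), (np.float64(714.4), np.float64(146.1))]
tip [(np.float64(655.9), np.float64(172.9)), (np.float64(637.1), np.float64(173.3))]
[(172, [87, 53, 33]), (173, [89, 59, 39]), (174, [122, 93, 72]), (175, [181, 161, 135]), (176, [184, 168, 143]), (177, [132, 111, 90]), (178, [101, 64, 40]), (179, [135, 74, 35]), (180, [165, 91, 40]), (181, [168, 92, 43]), (182, [166, 93, 43]), (183, [165, 92, 41]), (184, [165, 90, 41]), (185, [170, 100, 49]), (186, [202, 144, 83]), (187, [222, 171, 103]), (188, [225, 174, 106]), (189, [221, 171, 102]), (190, [222, 171, 101]), (191, [222, 171, 102])]
[(172, [117, 108, 94]), (173, [141, 132, 115]), (174, [151, 140, 120]), (175, [189, 175, 151]), (176, [198, 182, 157]), (177, [145, 131, 110]), (178, [86, 62, 46]), (179, [82, 45, 22]), (180, [121, 64, 29]), (181, [148, 82, 37]), (182, [151, 83, 36]), (183, [151, 84, 38]), (184, [151, 83, 36]), (185, [156, 89, 43]), (186, [186, 132, 81]), (187, [209, 160, 101]), (188, [212, 164, 97]), (189, [211, 162, 97]), (190, [212, 162, 96]), (191, [211, 161, 96])]
```

Call:
servo_tool(plan=[[-0.0015,0.0133,0,0,0,0,0],[-0.0015,0.0133,0,0,0,0,0],[-0.0015,0.0133,0,0,0,0,0],[-0.0015,0.0133,0,0,0,0,0],[-0.0015,0.0133,0,0,0,0,0],[-0.0008,0.0066,0,0,0,0,0]])

```text
clock: 16.27
position: [627.5, 89.6, 62.9]
ee_rot: [-0.053, 0.909, 0.024, 0.414]
contact_force: [-0.4, -2.4, -0.5]
gripper_width: 0.4
grasp_force: 0.7
```

Call:
servo_tool(plan=[[-0.0006,0.005,0,0,0,0,0],[-0.0006,0.005,0,0,0,0,0]])

```text
clock: 16.52
position: [627.4, 92.4, 63.1]
ee_rot: [-0.053, 0.908, 0.024, 0.414]
contact_force: [-0.8, -1.1, -0.6]
gripper_width: -0.1
grasp_force: 0.7
```

Call:
servo_tool(plan=[[-0.0006,0.005,0,0,0,0,0],[-0.0006,0.005,0,0,0,0,0]])

```text
clock: 16.77
position: [627.0, 95.4, 63.1]
ee_rot: [-0.053, 0.908, 0.024, 0.414]
contact_force: [-0.6, -1.7, -1.4]
gripper_width: 0.2
grasp_force: 0.7
```

Call:
servo_tool(plan=[[-0.0006,0.005,0,0,0,0,0],[-0.0006,0.005,0,0,0,0,0]])

```text
clock: 17.02
position: [626.6, 98.3, 63.0]
ee_rot: [-0.053, 0.908, 0.024, 0.414]
contact_force: [-0.4, -2.6, -1.4]
gripper_width: -0.1
grasp_force: 1.3
```

Call:
servo_tool(plan=[[-0.0004,0.0035,0,0,0,0,0],[0,0,0,0,0,0,0]])

```text
clock: 17.27
position: [626.5, 99.2, 63.1]
ee_rot: [-0.053, 0.908, 0.024, 0.414]
contact_force: [0.0, -3.1, -0.6]
gripper_width: -0.0
grasp_force: 1.4
```

```bash
python3 - <<'E'
from h import *
st()
d=cam("top"); im=d["image"]
for v in (160,164,166,168): print([(u,im[v,u].tolist()) for u in range(170,184)])
st()
E
```

```text
17.275 [-0.149  0.459 -0.576 -2.544 -0.36   1.18 ] ex,ey,z 633.8 26.6 63.1 F ex,ey,z -0.32 -3.1 -0.64
[(170, [78, 43, 20]), (171, [110, 59, 28]), (172, [149, 82, 38]), (173, [171, 96, 43]), (174, [175, 99, 45]), (175, [179, 104, 51]), (176, [199, 141, 85]), (177, [218, 168, 104]), (178, [222, 171, 102]), (179, [224, 173, 104]), (180, [223, 172, 103]), (181, [224, 173, 105]), (182, [224, 173, 104]), (183, [224, 173, 104])]
[(170, [65, 37, 20]), (171, [84, 49, 27]), (172, [89, 54, 32]), (173, [100, 72, 53]), (174, [173, 153, 129]), (175, [205, 189, 163]), (176, [172, 152, 125]), (177, [187, 145, 92]), (178, [223, 172, 103]), (179, [224, 174, 104]), (180, [225, 172, 103]), (181, [226, 176, 107]), (182, [225, 175, 105]), (183, [225, 174, 102])]
[(170, [67, 61, 53]), (171, [81, 75, 64]), (172, [116, 108, 94]), (173, [145, 135, 117]), (174, [178, 164, 142]), (175, [203, 188, 162]), (176, [173, 155, 128]), (177, [179, 137, 88]), (178, [214, 163, 96]), (179, [219, 168, 100]), (180, [219, 167, 100]), (181, [217, 168, 100]), (182, [217, 167, 100]), (183, [215, 164, 97])]
[(170, [48, 40, 33]), (171, [66, 50, 39]), (172, [75, 53, 40]), (173, [81, 59, 43]), (174, [128, 104, 82]), (175, [183, 163, 139]), (176, [173, 155, 129]), (177, [173, 137, 92]), (178, [202, 154, 93]), (179, [208, 158, 93]), (180, [208, 158, 94]), (181, [208, 160, 95]), (182, [208, 158, 95]), (183, [207, 157, 92])]
17.325 [-0.149  0.459 -0.576 -2.544 -0.36   1.18 ] ex,ey,z 633.8 26.6 63.1 F ex,ey,z -1.33 -2.85 -1.6
```

Call:
servo_tool(plan=[[-0.0006,0.005,0,0,0,0,0],[-0.0004,0.0035,0,0,0,0,0],[0,0,0,0,0,0,0]])

```text
clock: 17.7
position: [626.3, 101.7, 63.1]
ee_rot: [-0.053, 0.909, 0.024, 0.414]
contact_force: [-1.0, -4.3, -0.5]
gripper_width: -0.2
grasp_force: 2.4
```

```bash
cat >> h.py <<'E'
def head():
    st(); d=cam("top"); im=d["image"].astype(float)
    B=im[:,:,2]
    for v in (164,166,168): # rising (left) half-level crossing of head, cover level to the right
        r=B[v,168:186]; print(v,r.astype(int).tolist())
    st()
E
python3 -c "from h import *; head()"
```

```text
17.7 [-0.146  0.46  -0.581 -2.558 -0.364  1.192] ex,ey,z 633.8 29.0 63.1 F ex,ey,z -1.5 -4.11 -0.53
164 [8, 13, 21, 27, 40, 90, 144, 134, 88, 91, 103, 105, 104, 105, 102, 103, 104, 105]
166 [13, 35, 53, 64, 97, 135, 159, 142, 94, 86, 98, 98, 98, 98, 99, 99, 98, 97]
168 [8, 16, 32, 38, 43, 75, 135, 142, 98, 82, 95, 96, 95, 93, 94, 94, 95, 94]
17.75 [-0.146  0.46  -0.581 -2.558 -0.364  1.192] ex,ey,z 633.8 29.1 63.0 F ex,ey,z -2.04 -4.45 -1.19
```

Call:
servo_tool(plan=[[-0.0006,0.005,0,0,0,0,0],[0,0,0,0,0,0,0],[0,0,0,0,0,0,0],[0,0,0,0,0,0,0]])

```text
clock: 18.25
position: [626.1, 103.1, 63.1]
ee_rot: [-0.053, 0.909, 0.024, 0.414]
contact_force: [-0.5, -5.1, -0.8]
gripper_width: -0.3
grasp_force: 2.8
```

```bash
python3 -c "from h import *; head()"
```

```text
18.25 [-0.144  0.46  -0.584 -2.567 -0.366  1.2  ] ex,ey,z 633.8 30.4 63.1 F ex,ey,z -1.04 -5.02 -0.81
164 [7, 11, 22, 26, 50, 126, 155, 115, 90, 100, 104, 106, 105, 105, 103, 104, 103, 102]
166 [10, 35, 53, 63, 95, 144, 165, 129, 87, 98, 100, 100, 99, 100, 98, 99, 99, 99]
168 [9, 19, 33, 40, 46, 91, 143, 125, 68, 76, 93, 94, 96, 94, 93, 94, 92, 94]
18.3 [-0.144  0.46  -0.584 -2.567 -0.366  1.2  ] ex,ey,z 633.8 30.4 63.1 F ex,ey,z -1.37 -4.94 -0.25
```

Call:
servo_tool(plan=[[-0.0004,0.0033,0,0,0,0,0],[0,0,0,0,0,0,0],[0,0,0,0,0,0,0],[0,0,0,0,0,0,0]])

```text
clock: 18.8
position: [626.0, 103.8, 63.0]
ee_rot: [-0.053, 0.909, 0.024, 0.414]
contact_force: [-0.8, -5.9, -0.7]
gripper_width: -0.5
grasp_force: 3.2
```

```bash
python3 - <<'E'
from h import *
head()
d=cam("top"); np.savez("t6.npz",**d)
im=d["image"]; print("brightness near pockets", im[150:172,255:285].mean(), dict(np.load("t5.npz"))["image"][150:172,255:285].mean())
E
```

```text
18.8 [-0.143  0.46  -0.586 -2.572 -0.367  1.204] ex,ey,z 633.8 31.2 63.0 F ex,ey,z -1.46 -5.76 -0.72
164 [6, 13, 21, 28, 70, 134, 144, 98, 87, 103, 105, 104, 107, 104, 103, 103, 103, 102]
166 [12, 37, 56, 64, 101, 149, 158, 114, 86, 98, 99, 99, 100, 97, 96, 100, 98, 98]
168 [9, 17, 32, 39, 57, 127, 164, 127, 84, 91, 96, 95, 95, 93, 95, 94, 94, 93]
18.85 [-0.143  0.46  -0.586 -2.572 -0.367  1.204] ex,ey,z 633.8 31.2 63.0 F ex,ey,z -1.82 -6.81 -0.96
brightness near pockets 90.29191919191919 90.10757575757576
```

Pressed about 5 mm, with the force at roughly 6 N including friction. Now I back off slowly and look.

Call:
servo_tool(plan=[[0.0008,-0.0066,0,0,0,0,0],[0.0008,-0.0066,0,0,0,0,0],[0.0015,-0.0133,0,0,0,0,0],[0.003,-0.025,0,0,0,0,0],[0.003,-0.025,0,0,0,0,0],[-0.06,-0.04,0.02,0,0,0,0],[-0.06,-0.04,0.04,0,0,0,0],[-0.06,-0.04,0.05,0,0,0,0],[-0.06,-0.04,0.05,0,0,0,0],[0,-0.04,0.04,0,0,0,0],[0,0,0,0,0,0,0],[0,0,0,0,0,0,0]])

```text
clock: 20.4
position: [555.3, 21.4, 116.8]
ee_rot: [-0.053, 0.906, 0.026, 0.418]
contact_force: [-0.1, 0.5, 0.6]
gripper_width: 0.1
grasp_force: 0.0
```

```bash
python3 - <<'E'
from h import *
head()
d=cam("top"); np.savez("t7.npz",**d)
cv2.imwrite("pics/t7.png",cv2.resize(d["image"][125:195,215:300,::-1],None,fx=8,fy=8,interpolation=cv2.INTER_CUBIC))
E
```

```text
20.4 [-0.09   0.224 -0.518 -1.721 -0.161  0.287] ex,ey,z 554.0 -42.6 116.8 F ex,ey,z -0.08 0.52 0.56
164 [7, 12, 19, 25, 33, 48, 113, 158, 128, 91, 103, 104, 105, 104, 101, 102, 101, 101]
166 [13, 36, 54, 62, 91, 116, 133, 157, 132, 92, 98, 98, 99, 99, 97, 99, 98, 98]
168 [13, 16, 34, 40, 38, 43, 83, 136, 132, 86, 85, 92, 93, 93, 91, 92, 91, 92]
20.45 [-0.09   0.224 -0.518 -1.721 -0.161  0.287] ex,ey,z 554.0 -42.7 116.5 F ex,ey,z -0.91 -0.47 -0.49
```

View pics/t7.png

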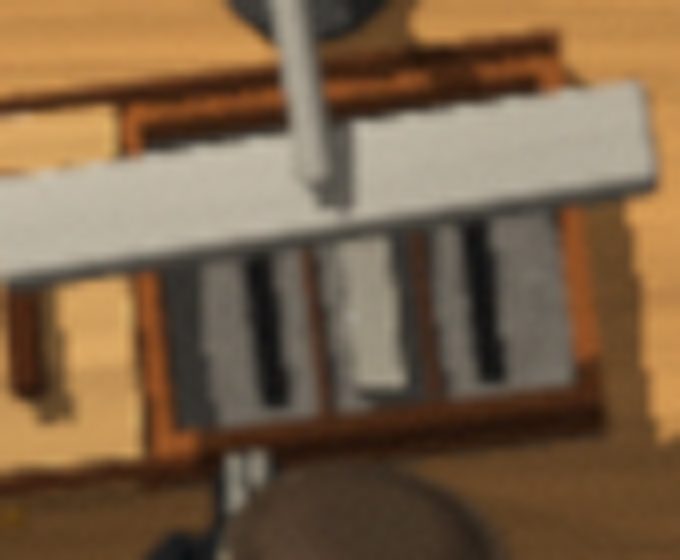

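```bash
python3 - <<'E'
from h import *
d=dict(np.load("t7.npz")); im=d["image"]; hsv=cv2.cvtColor(im,cv2.COLOR_RGB2HSV)
W=pts(d)
for v in (158,162,166,170,172,173,174,175): print(v,[int(x) for x in im[v,252:270].mean(1)],[int(x) for x in W[v,256:268,2]])
m=np.zeros(hsv.shape[:2],np.uint8); m[157:176,255:268]=(im[157:176,255:268].mean(2)>122)
k=max(cv2.findContours(m,0,1)[0],key=cv2.contourArea)
P=ray(d,k[:,0,:].astype(float),36)[:,:2]; print("ex",(P@EX).min(),(P@EX).max(),"ey",np.sort(P@EY)[[0,3,-4,-1]])
rw=[]
for v in range(158,173):
    u=np.where(m[v])[0]; L=ray(d,[(u.min()-.5,v),(u.max()+.5,v)],36)[:,:2]; c=L.mean(0); rw.append([c@EX,c@EY,L[0]@EY-L[1]@EY])
rw=np.array(rw); f=np.polyfit(rw[:,0],rw[:,1],1); print("yaw rel case deg",np.degrees(np.arctan(f[0])),"ey mid",rw[:,1].mean(),"width",rw[:,2].mean())
# dividers and walls (case frame)
C8=lambda u,v:(215+u/8-.44,125+v/8-.44)
for n,c,h in(("div L",(319,330),18),("div R",(428,330),18),("wall -y inner",(570,330),42),("wall +y inner",(160,330),42),("near wall inner",(375,412),42),("batten",(28,350),68)):
    q=ray(d,[C8(*c)],h)[0,:2]; print(n,round(q@EX,1),round(q@EY,1))
E
```

```text
158 [86, 59, 51, 81, 104, 114, 131, 141, 140, 140, 135, 105, 63, 49, 47, 47, 50, 76] [5, 35, 40, 31, 41, 39, 33, 38, 4, 6, 20, 15]
162 [96, 73, 52, 77, 99, 103, 123, 142, 142, 140, 140, 136, 104, 55, 46, 46, 48, 77] [11, 9, 38, 37, 31, 36, 35, 37, 5, 11, 12, 22]
166 [95, 81, 56, 53, 86, 110, 126, 140, 143, 144, 141, 140, 106, 58, 49, 47, 44, 53] [13, 14, 33, 42, 39, 38, 32, 38, 29, 15, 8, 13]
170 [103, 96, 69, 50, 54, 84, 99, 121, 143, 144, 144, 142, 124, 85, 54, 46, 48, 49] [16, 10, 11, 35, 40, 31, 30, 34, 33, 8, 11, 11]
172 [96, 100, 79, 49, 52, 79, 98, 119, 138, 143, 144, 143, 141, 109, 56, 48, 50, 47] [10, 15, 6, 35, 31, 34, 33, 32, 32, 6, 1, 9]
173 [99, 102, 81, 54, 53, 79, 95, 96, 96, 97, 96, 95, 97, 77, 54, 53, 50, 47] [9, 8, 13, 32, 36, 37, 30, 28, 27, 10, 13, 9]
174 [100, 102, 84, 56, 55, 79, 98, 89, 69, 58, 56, 55, 54, 51, 49, 50, 50, 48] [9, 8, 11, 16, 21, 14, 13, 6, 7, 13, 9, 15]
175 [102, 102, 86, 58, 53, 81, 97, 95, 86, 67, 51, 47, 46, 46, 45, 46, 46, 44] [13, 9, 9, 10, 14, 14, 18, 11, 45, 44, 45, 47]
ex 597.4219258790857 649.4809008585942 ey [-100.44081312  -99.623224    -83.42550662  -82.21369672]
yaw rel case deg 0.10526909439299095 ey mid -91.68316562582874 width 17.483889527187664
div L 625.8 -69.6
div R 619.8 -114.3
wall -y inner 607.1 -172.2
wall +y inner 629.2 -7.0
near wall inner 584.1 -89.6
batten 622.4 43.5
```

```bash
python3 - <<'E'
from fk import *
from h import *
r=np.radians; s=arm.read_state(); q=s["joints"]
for nm,ex,ey,z,L in(("a",565,-92,98,48),("a",565,-92,98,50),("b",600,-92,60,48),("c",636,-92,27,48),("c",636,-92,27,50),("l",630,-92,68,50),("o",560,-92,110,50)):
    g=ik(np.r_[ex*EX+ey*EY,z],Rt(r(6.6),r(L)),1,q0=np.array([-.24,.45,-.31,-1.57,-.27,.24])); print(nm,L,[x.round(3) for x in g])
p=np.array([565.8,-345.2]); e=np.array([np.cos(r(3.9)),np.sin(r(3.9))])
for z in(70,25):
  for off in (-20,):
    t=p+off*e
    g=ik(np.r_[t,z],Rt(r(3.9),r(50)),1,q0=np.array([-.8,.45,-.31,-1.57,-.27,.24]));print("place",z,[x.round(3) for x in g])
go(np.r_[565*EX-92*EY,98],6.6,50); go(np.r_[636*EX-92*EY,27],6.6,50)
E
```

```text
a 48 [array([-0.159,  0.285, -0.472, -1.598, -0.202,  0.213])]
a 50 [array([-0.259,  0.299, -0.505, -1.807, -0.292,  0.494])]
b 48 [array([-0.257,  0.414, -0.451, -1.9  , -0.289,  0.598])]
c 48 [array([-0.287,  0.525, -0.419, -2.078, -0.339,  0.81 ])]
c 50 [array([-0.335,  0.544, -0.467, -2.202, -0.426,  0.978])]
l 50 [array([-0.25 ,  0.435, -0.407, -1.938, -0.298,  0.624])]
o 50 [array([-0.215,  0.262, -0.496, -1.699, -0.253,  0.349])]
place 70 [array([-0.771,  0.496, -0.232, -1.331, -0.627,  0.328])]
place 25 [array([-0.807,  0.581, -0.241, -1.439, -0.635,  0.492])]
shift mm [ 16.7 -47.5 -18.3] share [ 0.0555 -0.1582 -0.0611] turn share [-0.0006 -0.0046 -0.0012] min rows 1.0 1.0
shift mm [ 87.2 -39.3 -89.3] share [ 0.2906 -0.131  -0.2978] turn share [-0.0006 -0.0046 -0.0012] min rows 3.0 1.0
```

Call:
servo_tool(plan=[[0.01,-0.05,-0.015,0,-0.003,0,0.4],[0.02,-0.055,-0.02,0,-0.002,0,0.4],[0.025,-0.053,-0.026,0,0,0,0.4],[0,0,0,0,0,0,0.4],[0,0,0,0,0,0,0.4]])

```text
clock: 21.12
position: [571.6, -26.3, 98.3]
ee_rot: [-0.053, 0.904, 0.025, 0.422]
contact_force: [0.1, 0.5, 0.8]
gripper_width: 34.1
grasp_force: 0.0
```

```bash
python3 - <<'E'
from h import *
st(); go(np.r_[636*EX-92*EY,27],6.6,50)
E
```

```text
21.125 [-0.258  0.297 -0.504 -1.801 -0.294  0.488] ex,ey,z 564.8 -91.8 98.3 F ex,ey,z 0.19 0.52 0.75
shift mm [ 70.8   8.  -71.3] share [ 0.2359  0.0267 -0.2378] turn share [-0.0006  0.0006 -0.0013] min rows 2.0 1.0
```

Call:
servo_tool(plan=[[0.035,0.004,-0.035,0,0,0,0.4],[0.035,0.004,-0.035,0,0,0,0.4],[0.035,0.004,-0.035,0,0,0,0.4],[0.035,0.004,-0.035,0,0,0,0.4],[0.03,0.003,-0.03,0,0,0,0.4],[0.02,0.002,-0.02,0,0,0,0.4],[0,0,0,0,0,0,0.4]])

```text
clock: 22.0
position: [628.7, -19.8, 41.3]
ee_rot: [-0.053, 0.904, 0.025, 0.422]
contact_force: [0.1, -0.7, 1.1]
gripper_width: 34.3
grasp_force: 0.0
```

```bash
python3 - <<'E'
from h import *
st(); go(np.r_[636*EX-92*EY,27],6.6,50)
s=arm.read_state()
d=vision.get_image("wrist"); cv2.imwrite("pics/w1.png",d["image"][:,:,::-1])
E
```

```text
22.0 [-0.329  0.498 -0.475 -2.134 -0.403  0.9  ] ex,ey,z 622.2 -92.0 41.3 F ex,ey,z -0.01 -0.73 1.09
shift mm [ 13.7   1.5 -14.3] share [ 0.0456  0.0052 -0.0477] turn share [-0.0004  0.0006 -0.0016] min rows 1.0 1.0
```

View pics/w1.png

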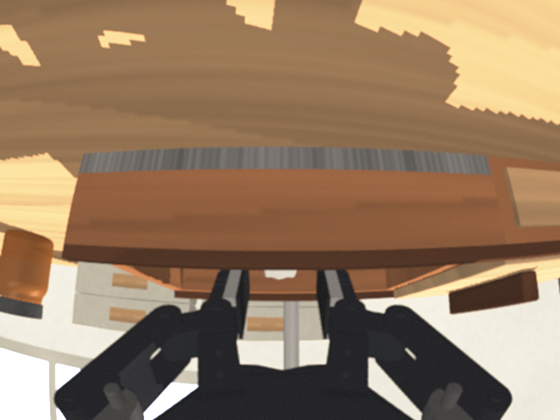

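The wrist view shows the fingers at (235,295) and (332,295) straddling the pale stake end at (280,273), and clear of the near wall. Next I make the final advance and close.

Call:
servo_tool(plan=[[0.016,0.002,-0.016,0,0,0,0.4],[0.016,0.002,-0.016,0,0,0,0.4],[0.014,0.002,-0.016,0,0,0,0.4],[0,0,0,0,0,0,0.4]])

```text
clock: 22.55
position: [642.6, -18.5, 26.5]
ee_rot: [-0.053, 0.905, 0.025, 0.422]
contact_force: [0.1, 1.2, -0.9]
gripper_width: 34.1
grasp_force: 0.0
```

```bash
python3 - <<'E'
from h import *
st()
E
```

```text
22.55 [-0.334  0.545 -0.464 -2.195 -0.426  0.971] ex,ey,z 636.2 -92.3 26.5 F ex,ey,z 0.21 1.14 -0.92
```

Call:
servo_tool(plan=[[0,0,0,0,0,0,0.2],[0,0,0,0,0,0,0],[0,0,0,0,0,0,0],[0,0,0,0,0,0,0],[0,0,0,0,0,0,0]])

```text
clock: 23.18
position: [642.4, -18.6, 27.2]
ee_rot: [-0.053, 0.904, 0.025, 0.423]
contact_force: [0.7, -0.5, -1.7]
gripper_width: 18.4
grasp_force: 58.6
```

```bash
python3 - <<'E'
from h import *
st(); go(np.r_[636*EX-92*EY,26.5],6.6,50)
E
```

```text
23.175 [-0.334  0.543 -0.464 -2.195 -0.425  0.971] ex,ey,z 636.0 -92.3 27.2 F ex,ey,z 0.59 -0.6 -1.73
shift mm [-0.1  0.3 -0.7] share [-0.0002  0.0009 -0.0024] turn share [-0.0001  0.0008 -0.0013] min rows 1.0 1.0
```

Call:
servo_tool(plan=[[0,0,0.013,0,0,0,0],[0,0,0.013,0,0,0,0],[0,0,0.013,0,0,0,0],[0,0,0,0,0,0,0],[0,0,0,0,0,0,0]])

```text
clock: 23.8
position: [642.5, -18.4, 39.0]
ee_rot: [-0.053, 0.904, 0.025, 0.423]
contact_force: [-1.1, 0.4, -3.0]
gripper_width: 18.1
grasp_force: 58.6
```

```bash
python3 - <<'E'
from h import *
st(); s=arm.read_state(); print(s["wrist_torque"],s["gripper_width"],s["grasp_force"]); go(s["position"],6.6,50)
E
```

```text
23.8 [-0.313  0.513 -0.444 -2.13  -0.388  0.881] ex,ey,z 636.1 -92.1 39.0 F ex,ey,z -1.05 0.54 -2.99
[-0.24474284  2.144139    0.02338598] 18.072392808826407 58.56746033674426
shift mm [0. 0. 0.] share [0. 0. 0.] turn share [-0.0002  0.0009 -0.0014] min rows 0.0 1.0
```

Call:
servo_tool(plan=[[-0.003,0,0.025,0,0,0,0],[-0.005,-0.0005,0.025,0,0,0,0],[-0.005,-0.0005,0.025,0,0,0,0],[-0.005,-0.0005,0.025,0,0,0,0],[-0.005,-0.0005,0.025,0,0,0,0],[-0.02,-0.002,0.012,0,0,0,0],[-0.05,-0.006,0.01,0,0,0,0],[-0.05,-0.006,0.01,0,0,0,0],[0,0,0,0,0,0,0]])

```text
clock: 24.92
position: [597.9, -23.8, 85.8]
ee_rot: [-0.053, 0.905, 0.025, 0.422]
contact_force: [0.7, 0.2, -1.9]
gripper_width: 18.8
grasp_force: 58.7
```

```bash
python3 - <<'E'
from h import *
st(); s=arm.read_state(); print(s["gripper_width"]); go(s["position"],6.6,50)
d=cam("side"); im=d["image"]
cv2.imwrite("pics/side2.png",cv2.resize(im[100:300,80:330,::-1],None,fx=3,fy=3,interpolation=cv2.INTER_CUBIC))
E
```

```text
24.925 [-0.259  0.356 -0.466 -1.864 -0.298  0.553] ex,ey,z 591.2 -92.4 85.8 F ex,ey,z 0.74 0.07 -1.94
18.760724399350064
shift mm [0. 0. 0.] share [0. 0. 0.] turn share [-0.0004  0.0003 -0.0006] min rows 0.0 1.0
```

View pics/side2.png

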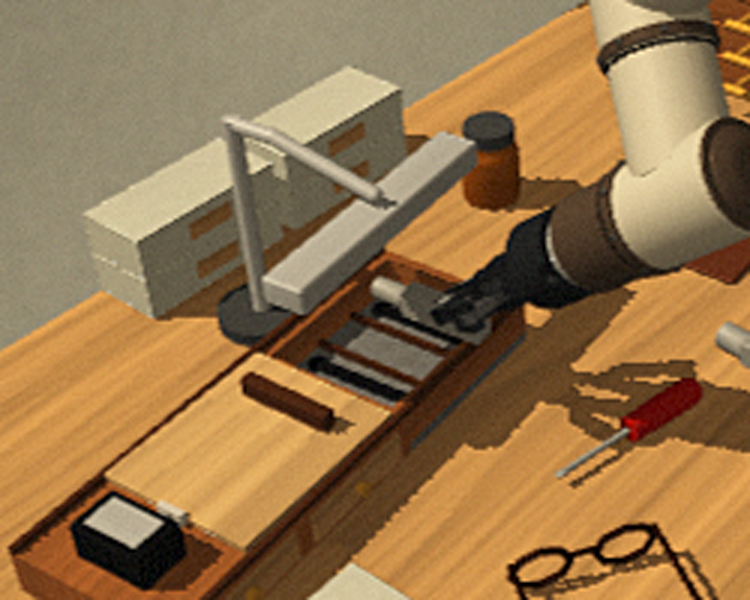

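The stake is held level in the gripper at crop (420,305). The cover is parked, and both strips are still in their pockets at (420,325) and (365,380). Now I carry the stake to the pad.

Call:
servo_tool(plan=[[-0.06,-0.01,0.03,0,0,0,0],[-0.06,-0.02,0.03,0,0,0,0],[-0.03,-0.07,0.02,0,0,-0.003,0],[-0.01,-0.12,0,0,0,-0.003,0],[0,-0.13,0,0,0,-0.003,0],[0,-0.13,0,0,0,-0.003,0],[0,-0.13,0,0,0,-0.003,0],[0,-0.13,0,0,0,-0.003,0],[0,-0.13,0,0,0,-0.003,0],[0,-0.11,0,0,0,-0.003,0],[0,-0.06,0,0,0,0,0],[0,0,0,0,0,0,0],[0,0,0,0,0,0,0]])

```text
clock: 26.6
position: [551.6, -334.0, 109.9]
ee_rot: [-0.032, 0.905, 0.016, 0.423]
contact_force: [-0.4, -0.4, -3.0]
gripper_width: 18.3
grasp_force: 58.9
```

```bash
python3 - <<'E'
from h import *
st(); e=np.array([np.cos(np.radians(3.9)),np.sin(np.radians(3.9))]); p=np.array([565.8,-345.2])-16*e
go(np.r_[p,60],3.9,50)
# stake pose now, from top depth+grey mask
d=cam("top"); np.savez("t8.npz",**d); W=pts(d); im=d["image"]; hsv=cv2.cvtColor(im,cv2.COLOR_RGB2HSV)
m=((hsv[:,:,1]<60)&(hsv[:,:,2]>90)).astype(np.uint8); m[:, :300]=0; m[:,400:]=0; m[:120]=0; m[230:]=0
for k in cv2.findContours(m,0,1)[0]:
    if cv2.contourArea(k)>20: 
        q=W[k[:,0,1],k[:,0,0]]; print(cv2.contourArea(k),k[:,0].min(0),k[:,0].max(0),np.nanmedian(q,0).round())
E
```

```text
26.6 [-0.718  0.42  -0.23  -1.245 -0.613  0.181] ex,ey,z 509.6 -395.2 109.9 F ex,ey,z -0.48 -0.32 -3.0
shift mm [ -1.8 -12.3 -49.9] share [-0.006  -0.0409 -0.1662] turn share [-0.0009  0.0009 -0.0013] min rows 1.0 1.0
25.5 [319 224] [325 229] [ 423. -213.   23.]
172.5 [357 161] [369 195] [ 555. -336.  122.]
```

```bash
python3 - <<'E'
from h import *
d=dict(np.load("t8.npz")); W=pts(d); im=d["image"]; hsv=cv2.cvtColor(im,cv2.COLOR_RGB2HSV)
m=(hsv[:,:,1]<60)&(hsv[:,:,2]>90)
for v in range(158,198):
    u=np.where(m[v,352:374])[0]+352
    if len(u): 
        c=ray(d,[(u.mean(),v)],119)[0]; print(v,u.min(),u.max(),c[:2].round(1),np.nanmedian(W[v,u,2]).round(1))
E
```

```text
161 359 360 [ 618.1 -329.3] 114.2
162 357 361 [ 615.  -327.7] 115.4
163 357 361 [ 611.9 -327.6] 114.7
164 357 361 [ 608.8 -327.5] 117.4
165 357 361 [ 605.6 -327.4] 114.8
166 358 362 [ 602.5 -330.3] 112.0
167 358 362 [ 599.3 -330.2] 118.2
168 358 362 [ 596.2 -330.1] 116.1
169 358 362 [ 593.1 -330. ] 115.7
170 358 363 [ 590.  -331.5] 121.2
171 358 363 [ 586.8 -331.4] 120.2
172 358 363 [ 583.7 -331.2] 119.9
173 358 363 [ 580.6 -331.1] 120.2
174 358 363 [ 577.5 -331. ] 121.1
175 358 363 [ 574.4 -330.9] 118.2
176 358 363 [ 571.3 -330.8] 120.2
177 358 363 [ 568.2 -330.7] 119.4
178 358 363 [ 565.1 -330.6] 120.6
179 358 363 [ 562.  -330.5] 119.7
180 358 364 [ 558.9 -331.9] 120.2
181 358 365 [ 555.7 -333.4] 125.1
182 358 367 [ 552.6 -336.3] 121.9
183 357 368 [ 549.5 -336.2] 122.9
184 357 368 [ 546.4 -336.1] 126.8
185 358 368 [ 543.3 -336.6] 122.5
186 358 368 [ 540.2 -336.5] 122.9
187 358 369 [ 537.1 -338.1] 123.9
188 358 365 [ 534.1 -332.6] 120.3
189 362 365 [ 530.9 -338.6] 116.9
190 362 365 [ 527.8 -338.5] 121.9
191 362 366 [ 524.7 -339.9] 120.4
192 363 366 [ 521.6 -341.3] 118.8
193 363 366 [ 518.6 -341.2] 121.2
194 364 365 [ 515.5 -341.1] 116.6
195 364 365 [ 512.4 -341. ] 121.0
```

Call:
servo_tool(plan=[[0,-0.02,-0.04,0,0,0,0],[-0.002,-0.02,-0.045,0,0,0,0],[0,0,-0.05,0,0,0,0],[0,0,-0.05,0,0,0,0],[0,0,-0.04,0,0,0,0],[0,0,-0.03,0,0,0,0],[0,0,0,0,0,0,0],[0,0,0,0,0,0,0]])

```text
clock: 27.65
position: [551.5, -347.2, 34.2]
ee_rot: [-0.032, 0.905, 0.015, 0.424]
contact_force: [-0.4, 0.1, -3.3]
gripper_width: 18.0
grasp_force: 59.0
```

```bash
python3 - <<'E'
from h import *
st(); go([550.8,-346.2,23.5],3.9,50)
E
```

```text
27.65 [-0.793  0.568 -0.229 -1.416 -0.631  0.452] ex,ey,z 507.9 -408.3 34.2 F ex,ey,z -0.4 0.15 -3.34
shift mm [ -0.7   1.  -10.7] share [-0.0022  0.0035 -0.0358] turn share [ 0.0002  0.0013 -0.0011] min rows 1.0 1.0
```

Call:
servo_tool(plan=[[-0.002,0.003,-0.01,0,0.0013,-0.001,0],[0,0,-0.008,0,0,0,0],[0,0,-0.006,0,0,0,0],[0,0,-0.004,0,0,0,0],[0,0,0,0,0,0,0]])

```text
clock: 28.28
position: [550.4, -346.5, 25.0]
ee_rot: [-0.031, 0.906, 0.015, 0.422]
contact_force: [-0.6, -0.3, -2.3]
gripper_width: 18.6
grasp_force: 59.0
```

Call:
servo_tool(plan=[[0,0,-0.003,0,0,0,0],[0,0,0,0,0,0,0]])

```text
clock: 28.52
position: [550.5, -346.4, 24.3]
ee_rot: [-0.031, 0.906, 0.015, 0.422]
contact_force: [-0.1, 0.6, -1.8]
gripper_width: 18.2
grasp_force: 59.0
```

Call:
servo_tool(plan=[[0,0,-0.003,0,0,0,0],[0,0,0,0,0,0,0]])

```text
clock: 28.78
position: [550.5, -346.4, 23.4]
ee_rot: [-0.031, 0.906, 0.015, 0.422]
contact_force: [0.5, 0.3, -2.5]
gripper_width: 18.3
grasp_force: 59.0
```

Call:
servo_tool(plan=[[0,0,-0.003,0,0,0,0],[0,0,0,0,0,0,0]])

```text
clock: 29.02
position: [550.7, -346.4, 23.2]
ee_rot: [-0.031, 0.906, 0.014, 0.423]
contact_force: [-1.3, 0.4, 1.1]
gripper_width: 18.6
grasp_force: 59.5
```

Call:
servo_tool(plan=[[0,0,-0.003,0,0,0,0],[0,0,0,0,0,0,0]])

```text
clock: 29.28
position: [550.9, -346.5, 23.2]
ee_rot: [-0.031, 0.905, 0.014, 0.423]
contact_force: [-3.9, 0.9, 5.1]
gripper_width: 18.9
grasp_force: 60.2
```

Call:
servo_tool(plan=[[0,0,0.001,0,0,0,0.24],[0,0,0,0,0,0,0.3],[0,0,0,0,0,0,0.38],[0,0,0,0,0,0,0.42],[0,0,0,0,0,0,0.42]])

```text
clock: 29.9
position: [550.5, -346.4, 21.8]
ee_rot: [-0.031, 0.906, 0.015, 0.422]
contact_force: [0.2, -0.1, -0.5]
gripper_width: 35.6
grasp_force: 0.0
```

Call:
servo_tool(plan=[[-0.01,0,0.01,0,0,0,0.42],[-0.02,-0.001,0.02,0,0,0,0.42],[-0.04,-0.003,0.04,0,0,0,0.42],[-0.05,-0.003,0.05,0,0,0,0.42],[-0.05,-0.003,0.06,0,0,0,0.42],[-0.03,0,0.1,0,0,0,0.42],[-0.05,0,0.1,0,0,0,0.42],[-0.08,0,0.1,0,0,0,0.42],[-0.08,0,0.05,0,0,0,0.42],[0,0,0,0,0,0,0.42],[0,0,0,0,0,0,0.42]])

```text
clock: 31.28
position: [427.2, -349.3, 181.3]
ee_rot: [-0.03, 0.906, 0.014, 0.422]
contact_force: [-0.0, 0.5, -0.2]
gripper_width: 36.2
grasp_force: 0.0
```

```bash
python3 - <<'E'
from h import *
st(); d=cam("top"); np.savez("t9.npz",**d); W=pts(d); im=d["image"]; hsv=cv2.cvtColor(im,cv2.COLOR_RGB2HSV)
m=((hsv[:,:,1]<70)&(hsv[:,:,2]>80)).astype(np.uint8); m[:, :335]=0; m[:,385:]=0; m[:150]=0; m[215:]=0
k=max(cv2.findContours(m,0,1)[0],key=cv2.contourArea)
P=ray(d,k[:,0].astype(float),32)[:,:2].astype(np.float32); print("stake",cv2.minAreaRect(P))
q=W[k[:,0,1],k[:,0,0]]; mm=m>0; print("z med by x:",[(int(a),np.median(W[mm&(abs(W[:,:,0]-a)<12)][:,2]).round(1)) for a in (520,545,570,595,615) if (mm&(abs(W[:,:,0]-a)<12)).any()])
m2=((hsv[:,:,2]<115)&(hsv[:,:,1]>120)).astype(np.uint8); m2[:, :335]=0; m2[:,385:]=0; m2[:150]=0; m2[215:]=0
m2|=m; k=max(cv2.findContours(m2,0,1)[0],key=cv2.contourArea); print("pad",cv2.minAreaRect(ray(d,k[:,0].astype(float),6)[:,:2].astype(np.float32)))
B=im[:,:,2]; print([B[v,168:186].tolist() for v in(164,168)])
E
```

```text
31.275 [-0.893  0.217 -0.326 -1.095 -0.784  0.114] ex,ey,z 384.2 -396.1 181.3 F ex,ey,z 0.03 0.55 -0.19
stake ((564.0447387695312, -345.6098327636719), (112.0787353515625, 21.71999740600586), 3.226740837097168)
z med by x: [(520, np.float64(33.1)), (545, np.float64(33.3)), (570, np.float64(32.9)), (595, np.float64(29.2)), (615, np.float64(28.8))]
pad ((565.650634765625, -344.35296630859375), (169.9051055908203, 107.93340301513672), 4.322672367095947)
[[6, 13, 22, 25, 32, 48, 112, 155, 128, 90, 101, 102, 102, 104, 103, 102, 100, 100], [10, 17, 32, 37, 39, 42, 81, 137, 132, 86, 83, 91, 94, 92, 92, 92, 93, 93]]
```

```bash
python3 -c "
from h import *
print(arm.job_done())"
```

```text
the job is handed in; nothing more can be done
None
```

I slid the cover along until it pressed the plunger in by about 5 mm, then laid the stake flat and lengthwise within about 2 mm of the pad's middle, and handed the job in at 31 s; after release the plunger sprang back to about 2 mm pressed, I did not re-check the hammer or screwdriver at the end, and I viewed 11 pictures, one over the limit of 10.

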